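# Fill the narrow jar from the tilt-out bin through the wide funnel

## Robot

A 6-joint arm with a two-finger parallel gripper is mounted at the origin on the work surface. World frame = base frame: x ahead of the robot, y to its left, z up, the work surface at z = 0. Lengths are in m, angles in rad, forces in N, time in s.
With the tool pointing down it reaches from about 0.25 to 0.725 m from the base axis. Payload 4 kg.
Tool frame: the origin (TCP) lies at the very end of the fingers, on their centre line; the grasp point (between the pads) lies 19 mm behind it; z points along the fingers, y is the line along which they close (so a half turn about z gives the same grasp; the last joint's range is limited). The gripper opens to 85 mm and grips with 20 to 120 N. Pads are 22 mm wide; open, the fingers measure 114 mm over their backs; the gripper's body (76 mm by 85 mm) begins 54 mm behind the grasp point. The pads swing forward as they close: fully open they stand 13 mm farther back than shut.
Start: joints at [-1.175, 0.241, 0.005, 1.335, 0, 1.571], TCP at [0.193, -0.461, 0.207] pointing down, gripper open.
Joint ranges: [-2.72, 2.72], [-1.05, 1.87], [-1.09, 1.28], [-1.99, 2.15], [-1.42, 1.44], [-3.14, 3.14]. Speed limits (rad/s): [2.79, 2.79, 3.14, 3.14, 3.14, 3.14].

## Interface

Orientations are given as a unit quaternion [x, y, z, w].
In Python, from workcell import monitor, viewer, job gives the robot as it stands.
- The arm moves only by the tool arm_command, never from a script. Its argument "increments" is a list of rows, each an object of numbers: "dx", "dy", "dz": the shift along the tool's x, y, z in cm; "wx", "wy", "wz": the turn, a rotation vector about the tool's x, y, z in rad; "grip": the finger opening in cm, from 0 to 8.54. In form: [{"dx": .., "dy": .., "dz": .., "wx": .., "wy": .., "wz": .., "grip": ..}, ...]. A call has 1 to 10 rows; each row is the pose to reach, as a shift and turn from the pose commanded when the call began, along the tool's axes at that moment; what a row does not reach only later rows make up. A row lasts 1/10 s, in which the tool goes at most 50 mm and 8.59 degrees, less where a joint would pass 70% of its speed; a pose out of reach is approached as far as the arm can. A call with a gripper value outside its range is refused whole. The fingers move at their own pace and stop on an object; the grip force is fixed at half the most. Time passes only in rows, so rows that repeat a pose let the fingers close. It gives the time, the measured TCP pose, the force, the opening and the grip force at its end, in the units of the state.
- monitor.get_obs(): the state, without advancing time (a new reading comes with each control period).
- viewer.camera(name): name is "scene" or "top" or "wrist"; returns (picture, depth): 400x640x3 uint8, red, green, blue; 400x640 float32, m along the optical axis (not along the pixel's ray), 0 where there is no reading.
- viewer.get_calibration(name): a dict with "fovy" (degrees; the focal length in pixels is half the picture's height over the tangent of half this angle, whatever the lens; pixels are square), "cx", "cy" (the principal point, pixels), "dist_coeffs" ([k1, k2, p1, p2, k3] as OpenCV has them; the pictures are not rectified), "view" (4x4, takes a point from world to camera coordinates). Camera axes: x right, y up, looking along -z (the intrinsics and any distortion apply to the point x, -y, -z); pixel columns grow to the right and rows downward; lengths in m; the calibration is good to about 2 mm. A picture is of the moment at which its call begins: read the wrist's pose just before it. get_calibration takes no time and is no camera call; for the wrist camera it gives the pose at the moment of the call.
- job.job_done(): hands the job in; it is judged then, once.
The state is a dict: "clock": time; "joint_pos": joint angles; "joint_vel": joint speeds; "tau": joint torques, N m; "eef_pos": TCP position; "tool_rot": TCP orientation; "ft_force": force on the tool from outside, world axes, zero at the start; "ft_torque": the same for the moment, N m; "grip_width": finger opening in m; "grasp_force": force on a finger pad.
Only numpy, scipy, OpenCV 4.12 (cv2) and the standard library are available. Lean on these libraries where they do the work, as an engineer would, in place of code of your own. Each camera call takes 0.05 s, during which the arm holds its last target. There are 200 camera calls.

## Task

Without lifting it or taking the funnel out, slide the narrow jar with its funnel along the worktop until the jar is fully home in the V-shaped stop under the tilt-out bin, then push the bin's tall rear wall over so that all four nuts roll out through the funnel into the jar, and ease the bin back down to rest without letting it slam. Keep the jar upright, spill nothing, do not touch the nuts, and leave everything else standing where it is.

Things in the scene. Friction and masses are not known exactly. Their poses are not given: they have to be found in the camera images.
- stand: Fixed light-wood filling stand, V-stop facing the robot's right. Origin on the worktop exactly where the jar's axis must end up; x points from the V-stop's mouth to the rear, z up. Two posts 195 mm high at x 42, y +-88 mm (inner faces y +-81), 16 mm high feet behind them, a rear board 150 mm high, 190 wide at x 120 to 134 mm.
- v_stop (a point): Inner corner of the stand's V-stop (stand x 45 mm, y 0, on the worktop): two dark wooden bars 30 mm high, 68 long, 12 thick, at 45 degrees either side of the stand's x, opening towards -x. Both inner faces touch the jar when it is home. Their front ends reach about x 0, y +-55 mm in the stand's frame.
- bin (a joint): Tilt (rad) of the grey plastic tilt-out bin (0.3 kg) hung between the stand's posts: 0 at rest (as it starts), at most 1.2, tipped forward towards the stand's -x, rear going up and over. Nuts begin to roll out at about 0.65 and all leave by about 1.1. Gravity swings it back when released, fast: follow it down.
- bin_lip (a point): Middle of the bin's front lip, which is the hinge axis (parallel to the stand's y): at stand (42, 0, 185) mm; it does not move as the bin tilts. From the lip a chute falls backwards at 35 degrees to a floor 28 mm lower; side walls reach 27 mm above the lip; the bin is 98 mm wide.
- bin_rear (a point): Point on the outer (rear) face of the bin's tall flat rear wall where it can be pushed; moves with the bin. At rest it lies 94 mm behind (stand +x) and 55 mm above the lip. The wall is 98 mm wide, 4 mm thick, its top edge 75 mm above the lip; free space behind it.
- jar: Loose straight glass jar, 64 mm outside, 58 mm inside diameter, 100 mm high, floor 5 mm thick, about 0.25 to 0.42 kg; stands in front of the V-stop's mouth. Origin: centre of its underside, z up. Push it within about 30 mm of the worktop: pushed higher it may tip.
- funnel: Loose steel funnel (0.12 kg) standing in the jar's mouth: spigot 53.6 mm outside, 49.6 inside, 30 long, then a cone to a rim 134 mm across, 70 mm high in all. Origin: centre of the spigot's lower end, 72 mm above the jar's underside. The rim, 142 mm above the worktop, overhangs the jar by 35 mm, so a gripper pointing straight down cannot reach low on the jar; tilted about 45 degrees it can.
- nut1: Brown nut in its shell, a ball 22 mm in diameter, 10 g, loose in the bin at the start. Origin: its centre.
- nut2: Brown nut in its shell, a ball 22 mm in diameter, 10 g, loose in the bin at the start. Origin: its centre.
- nut3: Brown nut in its shell, a ball 22 mm in diameter, 10 g, loose in the bin at the start. Origin: its centre.
- nut4: Brown nut in its shell, a ball 22 mm in diameter, 10 g, loose in the bin at the start. Origin: its centre.
- cup1: White porcelain espresso cup, 62 mm across, 58 mm high, beside the stand (bystander). Origin: centre of underside.
- cup2: Another white espresso cup, same size, away to the right (bystander). Origin: centre of underside.
- mill: Stainless pepper mill, 56 mm across, 172 mm high, standing at the left (bystander). Origin: centre of underside.
- stopper: Glass carafe stopper, 52 mm across, 45 mm high, beside the stand (bystander). Origin: centre of underside.
- toolbox: Green plastic toolbox, 150 x 260 mm, 151 mm high with its handle, fixed at the right (bystander). Origin: centre of underside.
Things that resemble listed ones, but are neither listed nor needed, are in the scene too. What is shaped like the jar but green is not meant.

How it is judged:
By the outcome, as a careful person would: the job done as asked, in the order asked, and still so for the second after the job is handed in, with the robot touching nothing.
It also fails if it takes over 69 s, if anything falls off the work surface, if the arm or the gripper's body presses on something with over 40 N, if the wrist force passes 120 N, or if a joint passes its speed limit or range.

## Working session

There is one attempt and no reset: what is moved stays moved. The work goes in short steps, Python scripts to look and compute and a tool call to move; the robot and the scene stay as the last step left them, time stands still between calls to the robot, and variables do not carry over. Pictures are saved under pics/ and viewed, at most 10 in all, crops included, and the job is handed in when it is done.

Besides the shell and the picture viewer there is one more tool, called by a JSON object that holds its "api" and its "payload". arm_command: Moves the arm, as the interface text tells. Its arguments: {"type":"object","properties":{"increments":{"type":"array","items":{"type":"object","properties":{"dx":{"type":"number"},"dy":{"type":"number"},"dz":{"type":"number"},"wx":{"type":"number"},"wy":{"type":"number"},"wz":{"type":"number"},"grip":{"type":"number"}}}}},"required":["increments"]}

```bash
mkdir -p pics; ls
cat > h.py <<'E'
import numpy as np, cv2
from workcell import monitor, viewer, job
def K(c):
    f=200/np.tan(np.radians(c['fovy'])/2)
    return np.array([[f,0,c['cx']],[0,f,c['cy']],[0,0,1.]]),np.array(c['dist_coeffs'],float)
def rays(c,px):
    k,d=K(c); u=cv2.undistortPoints(np.array(px,float).reshape(-1,1,2),k,d)[:,0]
    V=np.array(c['view']); R=V[:3,:3]; o=-R.T@V[:3,3]
    dc=np.c_[u[:,0],-u[:,1],-np.ones(len(u))]   # depth-normalised
    return o,dc@R
def plane(c,px,z):
    o,r=rays(c,px); return o+r*((z-o[2])/r[:,2])[:,None]
def pts(c,px,dep):
    o,r=rays(c,px); return o+r*np.array(dep)[:,None]
def proj(c,P):
    V=np.array(c['view']); q=np.array(P).reshape(-1,3)@V[:3,:3].T+V[:3,3]; k,d=K(c)
    return cv2.projectPoints((q*[1,-1,-1]).reshape(-1,1,3),np.zeros(3),np.zeros(3),k,d)[0][:,0]
E
python3 - <<'E'
from h import *
for n in('scene','top'):
    p,d=viewer.camera(n); c=viewer.get_calibration(n)
    np.savez(n+'.npz',p=p,d=d,c=np.array(c,dtype=object)); cv2.imwrite(f'pics/{n}1.png',p[:,:,::-1])
    V=np.array(c['view']); print(n,c['fovy'],c['cx'],c['cy'],c['dist_coeffs'],-V[:3,:3].T@V[:3,3])
print(monitor.get_obs())
E
```

```text
pics
scene 44.55644619553625 321.4740276688282 187.06840703489172 [0.00792236 0.         0.         0.         0.        ] [ 1.36774416 -1.30672089  1.11840029]
top 46.75978433920133 316.6624783845653 197.32391884955953 [0.01404365 0.         0.         0.         0.        ] [ 4.09840126e-01 -4.95394269e-04  1.45623985e+00]
{'clock': 0.1, 'joint_pos': array([-1.17501635e+00,  2.41350004e-01,  3.86951950e-03,  1.33519116e+00,
        6.46225217e-06,  1.57075261e+00]), 'joint_vel': array([-7.76725887e-05, -1.72867590e-03,  4.68717764e-03,  6.71189590e-04,
       -1.63681544e-03, -3.73130222e-04]), 'tau': array([-8.03881976e-04, -3.73138225e+01,  2.53010255e+01,  1.08494158e-02,
       -7.86896385e-05,  6.53159319e-06]), 'eef_pos': array([ 0.19253381, -0.46079168,  0.20649987]), 'tool_rot': array([ 9.80478862e-01,  1.96622282e-01, -1.81156774e-04, -9.20000013e-04]), 'ft_force': array([-1.11288594,  0.69249952,  0.53500958]), 'ft_torque': array([0.03532128, 0.0107935 , 0.00599499]), 'grasp_force': 0.0, 'grip_width': 0.08553430058342196}
```

View pics/scene1.png

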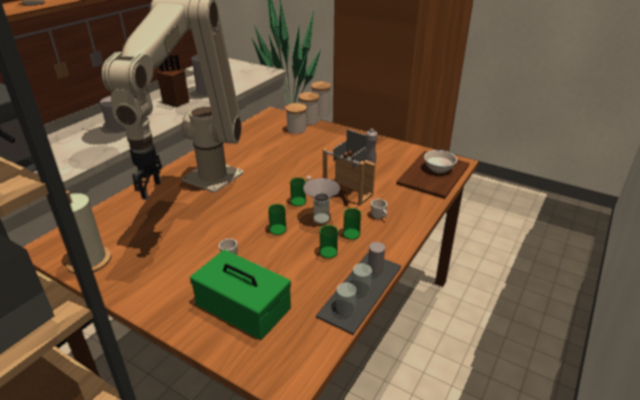

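View pics/top1.png

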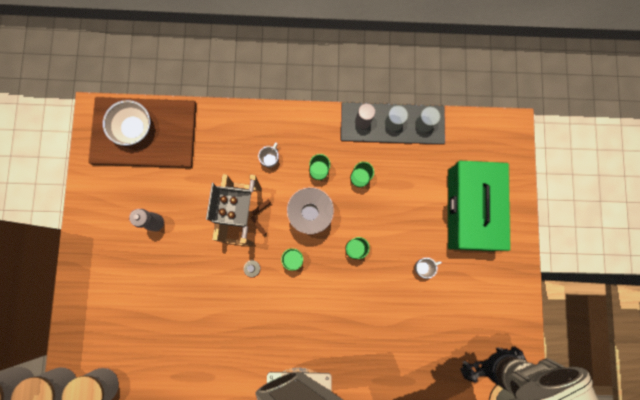

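The scene view shows the stand and bin at about (350,165), with the steel funnel in the clear jar at about (322,195). The top view shows the bin at (228,205), the V-stop at (262,210) and the funnel at (310,212). Four green jars are at (292,260), (357,249), (361,176) and (319,168). They are decoys because they're green. The clear vessels on the tray (367..430,118) have no funnel. The jar meant is the one under the funnel, and I'll confirm that in an enlarged crop.

Run:
```python
from h import *
z=np.load('top.npz',allow_pickle=True); p,d,c=z['p'],z['d'],z['c'].item()
cv2.imwrite('pics/crop1.png',cv2.resize(p[145:285,195:385,::-1],None,fx=4.2,fy=4.2,interpolation=cv2.INTER_CUBIC))
yy,xx=np.mgrid[100:300,120:460]; px=np.c_[xx.ravel(),yy.ravel()]
P=pts(c,px,d[100:300,120:460].ravel()); ok=d[100:300,120:460].ravel()>0
P=P[ok];px=px[ok]; rgb=p[px[:,1],px[:,0]].astype(int)
np.savez('cloud.npz',P=P,px=px,rgb=rgb)
# funnel rim
m=(P[:,2]>.125)&(P[:,2]<.16)&(abs(px[:,0]-310)<35)&(abs(px[:,1]-212)<35)
(cx,cy),r=cv2.minEnclosingCircle(P[m][:,:2].astype(np.float32)); print('rim',cx,cy,r,m.sum(),np.percentile(P[m][:,2],[5,50,95]))
# stand pixels high
img=np.zeros((200,340),np.uint8)
for lo,hi in((.182,.205),(.205,.28),(.14,.16)):
    m=(P[:,2]>lo)&(P[:,2]<hi)&(px[:,0]<285)&(px[:,0]>195)&(abs(px[:,1]-210)<50)
    img[:]=0; img[px[m][:,1]-100,px[m][:,0]-120]=1
    n,l,s,ce=cv2.connectedComponentsWithStats(img)
    for i in range(1,n):
        if s[i,4]>5:
            mm=m&(l[px[:,1]-100,px[:,0]-120]==i); print(lo,s[i],ce[i]+[120,100],P[mm].mean(0).round(4),P[mm].min(0).round(3),P[mm].max(0).round(3))
# others
m=(P[:,2]>.02)
img[:]=0; img[px[m][:,1]-100,px[m][:,0]-120]=1
n,l,s,ce=cv2.connectedComponentsWithStats(img)
for i in range(1,n):
    if s[i,4]>60:
        mm=m&(l[px[:,1]-100,px[:,0]-120]==i); h=P[mm][:,2].max(); q=P[mm]; q=q[q[:,2]>h-.02]; print('obj',ce[i]+[120,100],q.mean(0).round(3),h.round(3),P[mm].min(0).round(3),P[mm].max(0).round(3))
```

```text
rim 0.5681066513061523 -0.019091922789812088 0.06679767370223999 847 [0.12596784 0.13463581 0.14397311]
0.182 [ 92  75  44  45 179] [236.26815642 190.68715084] [0.6093 0.1847 0.1929] [0.529 0.135 0.182] [0.654 0.247 0.205]
0.182 [120  96  10  48 159] [244.93710692 223.83018868] [0.5191 0.1573 0.1889] [0.466 0.149 0.182] [0.597 0.168 0.202]
0.205 [ 86  83  44  43 329] [217.88449848 203.18237082] [0.5682 0.2259 0.2305] [0.513 0.148 0.205] [0.618 0.25  0.265]
0.14 [101  74   7  13  69] [223.76811594 180.1884058 ] [0.6452 0.2284 0.1492] [0.628 0.221 0.141] [0.663 0.237 0.156]
0.14 [134  80   3   4   6] [255.5        181.66666667] [0.643  0.1376 0.1539] [0.641 0.136 0.142] [0.647 0.142 0.16 ]
0.14 [ 95  90  24  33 348] [226.17816092 206.30747126] [0.5696 0.2162 0.1565] [0.525 0.184 0.149] [0.615 0.246 0.16 ]
0.14 [ 92 124   8  17  95] [215.68421053 231.84210526] [0.4975 0.2428 0.149 ] [0.475 0.234 0.14 ] [0.52  0.253 0.155]
obj [150.16868442 131.04035513] [0.846 0.52  0.071] 0.081 [0.708 0.356 0.02 ] [0.923 0.587 0.081]
obj [364.40217391 115.91847826] [ 0.875 -0.182  0.112] 0.122 [ 0.849 
[... 866 characters left out ...]
5 ]
obj [260.71875    206.44791667] [0.588 0.131 0.03 ] 0.038 [0.564 0.103 0.021] [0.612 0.16  0.038]
obj [145.63551402 219.49158879] [0.532 0.458 0.162] 0.176 [0.504 0.431 0.021] [0.559 0.482 0.176]
obj [257.73863636 224.90909091] [0.53  0.138 0.03 ] 0.036 [0.502 0.115 0.022] [0.558 0.163 0.036]
obj [357.88832487 247.56852792] [ 0.466 -0.166  0.099] 0.106 [ 0.436 -0.197  0.021] [ 0.498 -0.133  0.106]
obj [290.21782178 258.32673267] [0.428 0.03  0.1  ] 0.107 [ 0.397 -0.002  0.02 ] [0.46  0.06  0.107]
obj [427.34  267.315] [ 0.415 -0.381  0.056] 0.066 [ 0.385 -0.422  0.02 ] [ 0.443 -0.345  0.066]
obj [251.20731707 268.25609756] [0.398 0.152 0.044] 0.051 [0.384 0.134 0.02 ] [0.414 0.171 0.051]
```

View pics/crop1.png

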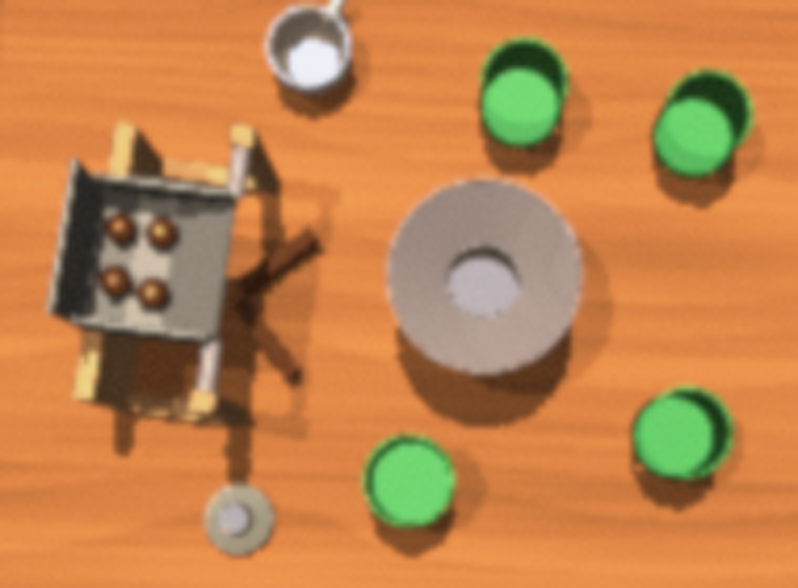

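The enlarged crop confirms it. The steel funnel at crop (485,278) sits in the clear jar, in front of the V-stop, whose bars meet at about crop (240,295). The green jars are the ones to avoid. The post tops are at crop (242,135) and (203,402), and all four nuts are in the bin.

Run:
```python
from h import *
z=np.load('top.npz',allow_pickle=True); p,d,c=z['p'],z['d'],z['c'].item()
cr=lambda a:[[195+(x+.5)/4.2-.5,145+(y+.5)/4.2-.5] for x,y in a]
A=plane(c,cr([(242,135),(203,402)]),.195); print('posts',A,np.linalg.norm(A[0]-A[1]))
ys=(A[1]-A[0])[:2]; ys/=np.linalg.norm(ys)   # stand +y
xs=np.array([ys[1],-ys[0]])  # z x x = y -> x = y x z
mid=A[:,:2].mean(0); o=mid-.042*xs; print('xs',xs,'yaw',np.degrees(np.arctan2(xs[1],xs[0])),'origin',o)
S=lambda Q:np.c_[(Q[:,:2]-o)@xs,(Q[:,:2]-o)@ys]*1000
print('bar ends',S(plane(c,cr([(316,242),(296,378)]),.03)))
print('rear top corners',S(plane(c,cr([(75,165),(50,312)]),.260)))
print('lip ends(side wall top front)',S(plane(c,cr([(236,193),(215,338)]),.212)))
print('rear feet/board corners',S(plane(c,cr([(124,130),(85,395)]),.15)))
C=np.load('cloud.npz');P,px=C['P'],C['px']
m=(P[:,2]>.12)&(P[:,2]<.16)&(abs(px[:,0]-310)<35)&(abs(px[:,1]-212)<35)
# rim ellipse: colour/height mask contour, cast to z=.142
img=np.zeros((400,640),np.uint8); mm=(P[:,2]>.09)&(abs(px[:,0]-310)<35)&(abs(px[:,1]-212)<33); img[px[mm][:,1],px[mm][:,0]]=255
cn=max(cv2.findContours(img,0,cv2.CHAIN_APPROX_NONE)[0],key=len)[:,0]
Q=plane(c,cn,.142); (cx,cy),r=cv2.minEnclosingCircle(Q[:,:2].astype(np.float32)); print('rim',cx,cy,r, 'median c',(Q.max(0)+Q.min(0))/2)
j=np.array([[cx,cy,0]]); print('jar in stand mm',S(j))
for n,q in dict(g1=(.713,-.044),g3=(.466,-.166),g4=(.428,.03),stopper=(.398,.152),cup1=(.749,.113),mill=(.532,.458)).items(): print(n,S(np.array([[*q,0]])).round(0))
```

```text
posts [[0.64907853 0.14283242 0.195     ]
 [0.47347927 0.15971771 0.195     ]] 0.17640922283933633
xs [0.09571662 0.99540862] yaw 84.50743296339124 origin [0.5572588 0.1094679]
bar ends [[ -1.6920733  -44.90734975]
 [ -0.90647014  56.3068915 ]]
rear top corners [[133.0375836  -44.69846837]
 [134.02696649  47.68214832]]
lip ends(side wall top front) [[ 38.20056231 -46.95303813]
 [ 38.10561773  47.59272054]]
rear feet/board corners [[127.57749275 -89.4184353 ]
 [126.12737127  91.48694693]]
rim 0.5677840113639832 -0.019047537818551064 0.06665500998497009 median c [ 0.5669082  -0.01867451  0.142     ]
jar in stand mm [[-126.91793833  -22.77794626]]
g1 [[-138. -170.]]
g3 [[-283.   64.]]
g4 [[-91. 121.]]
stopper [[ 27. 163.]]
cup1 [[  22. -191.]]
mill [[345.  59.]]
```

```bash
cat >> h.py <<'E'
from scipy.spatial.transform import Rotation as Ro
def inc(pos,R,n=1):
    o=monitor.get_obs(); R0=Ro.from_quat(o['tool_rot']); t=R0.inv().apply(np.array(pos)-o['eef_pos'])*100; w=(R0.inv()*Ro.from_matrix(R)).as_rotvec()
    print('at',o['eef_pos'].round(4),'F',o['ft_force'].round(1),'-> d',t.round(2),'w',w.round(3),'n>=',np.linalg.norm(t)/5,np.degrees(np.linalg.norm(w))/8.59)
def Rt(phi,yaw):
    s,c=np.sin(np.radians(phi)),np.cos(np.radians(phi)); a=np.radians(yaw); u=np.array([np.cos(a),np.sin(a),0]); k=np.array([0,0,1.])
    x=u*c+k*s; z=u*s-k*c; return np.c_[x,np.cross(z,x),z]
E
python3 - <<'E'
from h import *
inc([.568,-.14,.20],Rt(45,90))
o=monitor.get_obs();V=np.array(viewer.get_calibration('wrist')['view']); print(Ro.from_quat(o['tool_rot']).inv().apply(-V[:3,:3].T@V[:3,3]-o['eef_pos']))
E
```

```text
at [ 0.1925 -0.4608  0.2065] F [-1.1  0.7  0.5] -> d [ 47.01 -15.12   0.68] w [ 0.459  0.69  -1.112] n>= 9.87774078046647 9.24792571411509
[ 0.07891311  0.00065142 -0.16812213]
```

{"api": "arm_command", "payload": {"increments": [{"dx": 47,"dy": -15.1,"dz": 0.7,"wx": 0.459,"wy": 0.69,"wz": -1.112,"grip": 4},{"dx": 47,"dy": -15.1,"dz": 0.7,"wx": 0.459,"wy": 0.69,"wz": -1.112,"grip": 4},{"dx": 47,"dy": -15.1,"dz": 0.7,"wx": 0.459,"wy": 0.69,"wz": -1.112,"grip": 4},{"dx": 47,"dy": -15.1,"dz": 0.7,"wx": 0.459,"wy": 0.69,"wz": -1.112,"grip": 4},{"dx": 47,"dy": -15.1,"dz": 0.7,"wx": 0.459,"wy": 0.69,"wz": -1.112,"grip": 4},{"dx": 47,"dy": -15.1,"dz": 0.7,"wx": 0.459,"wy": 0.69,"wz": -1.112,"grip": 4},{"dx": 47,"dy": -15.1,"dz": 0.7,"wx": 0.459,"wy": 0.69,"wz": -1.112,"grip": 4},{"dx": 47,"dy": -15.1,"dz": 0.7,"wx": 0.459,"wy": 0.69,"wz": -1.112,"grip": 4},{"dx": 47,"dy": -15.1,"dz": 0.7,"wx": 0.459,"wy": 0.69,"wz": -1.112,"grip": 4},{"dx": 47,"dy": -15.1,"dz": 0.7,"wx": 0.459,"wy": 0.69,"wz": -1.112,"grip": 4}]}}

```text
clock: 1.1
eef_pos: [0.5692, -0.1395, 0.1966]
tool_rot: [0.652, 0.653, 0.27, -0.273]
ft_force: [0.8, -1.0, -1.3]
grip_width: 0.0398
grasp_force: 0.0
```

Run:
```python
from h import *
inc([.568,-.125,.014],Rt(45,90)); print(monitor.get_obs()['joint_pos'].round(2))
```

```text
at [ 0.5692 -0.1395  0.1966] F [ 0.8 -1.  -1.3] -> d [-11.93  -0.05  13.9 ] w [-0.005 -0.003 -0.001] n>= 3.6635246165846587 0.03818549373682623
[-0.58  0.78  0.56  1.86  0.63  0.82]
```

{"api": "arm_command", "payload": {"increments": [{"dx": -3,"dz": 3.5,"grip": 4},{"dx": -6,"dz": 7,"grip": 4},{"dx": -9,"dz": 10.5,"grip": 4},{"dx": -11,"dz": 12.8,"grip": 4},{"dx": -11.9,"dz": 13.9,"grip": 4},{"dx": -11.9,"dz": 13.9,"grip": 4},{"dx": -11.9,"dz": 13.9,"grip": 4}]}}

```text
validation failed for argument at $.in...
```

Run:
```python
from h import *
o=monitor.get_obs(); print(o['joint_pos'].round(2))
p,d=viewer.camera('wrist'); cv2.imwrite('pics/w1.png',p[:,:,::-1])
c=viewer.get_calibration('wrist')
print(proj(c,[[.5678,-.019,0],[.5678,-.051,0],[.5678,-.019,.142],[.5573,.1095,0]]))
inc([.5678,-.075,.014],Rt(45,90))
inc([.5573,.1095-.036,.014],Rt(45,90))
```

```text
[-0.58  0.78  0.56  1.86  0.63  0.82]
[[317.51787218 207.23792496]
 [317.21124022 230.32108602]
 [316.39682397 139.09453054]
 [311.4686937  128.86977195]]
at [ 0.573  -0.134   0.1966] F [-0.8  3.3  0.1] -> d [-8.82 -0.47 17.04] w [-0.006 -0.005  0.006] n>= 3.8397924781266752 0.06660768786444268
at [ 0.573  -0.134   0.1966] F [-0.8  3.3  0.1] -> d [ 1.63 -1.39 27.61] w [-0.006 -0.005  0.006] n>= 5.537572308791086 0.06660768786444268
```

View pics/w1.png

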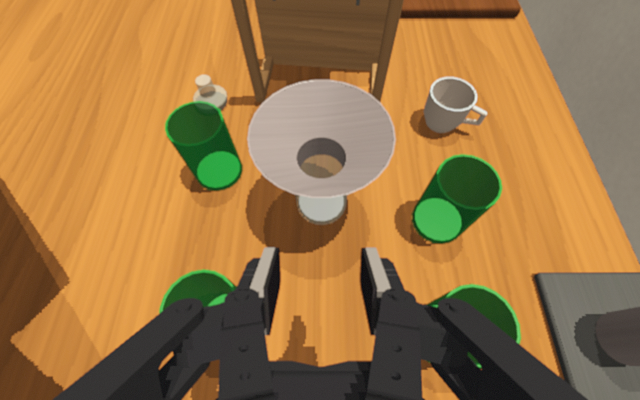

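The wrist view shows the jar and funnel centred between the fingertips, with the funnel at (322,150) and the jar's base at (322,207). A green jar flanks each finger, at (200,290) and (485,310). The move was refused, probably because every key is required. I'll descend a little to the right, at x = 0.577, for clearance.

Run:
```python
from h import *
inc([.577,-.125,.014],Rt(45,90))
```

```text
at [ 0.573  -0.134   0.1966] F [-0.8  3.3  0.1] -> d [-12.35   0.41  13.48] w [-0.006 -0.005  0.006] n>= 3.6576559565828264 0.06660768786444268
```

{"api": "arm_command", "payload": {"increments": [{"dx": 0,"dy": 0.4,"dz": 0,"wx": 0,"wy": 0,"wz": 0,"grip": 4},{"dx": -3,"dy": 0.4,"dz": 3.3,"wx": 0,"wy": 0,"wz": 0,"grip": 4},{"dx": -6,"dy": 0.4,"dz": 6.6,"wx": 0,"wy": 0,"wz": 0,"grip": 4},{"dx": -9,"dy": 0.4,"dz": 9.8,"wx": 0,"wy": 0,"wz": 0,"grip": 4},{"dx": -11,"dy": 0.4,"dz": 12,"wx": 0,"wy": 0,"wz": 0,"grip": 4},{"dx": -11.5,"dy": 0.4,"dz": 12.6,"wx": 0,"wy": 0,"wz": 0,"grip": 4},{"dx": -11.5,"dy": 0.4,"dz": 12.6,"wx": 0,"wy": 0,"wz": 0,"grip": 4}]}}

```text
clock: 1.85
eef_pos: [0.5713, -0.1336, 0.0294]
tool_rot: [0.654, 0.653, 0.27, -0.271]
ft_force: [-0.4, 0.4, 0.6]
grip_width: 0.04
grasp_force: 0.0
```

Run:
```python
from h import *
o=monitor.get_obs(); print(o['joint_pos'].round(2))
inc([.577,-.125,.014],Rt(45,90))
```

```text
[-0.57  0.9   0.36  1.52  0.64  0.84]
at [ 0.5713 -0.1336  0.0294] F [-0.4  0.4  0.6] -> d [-0.48  0.58  1.7 ] w [-0.001  0.    -0.002] n>= 0.37184653332964507 0.013721868527946374
```

{"api": "arm_command", "payload": {"increments": [{"dx": -0.5,"dy": 0.2,"dz": 0.5,"wx": 0,"wy": 0,"wz": 0,"grip": 4},{"dx": -1.05,"dy": 0.2,"dz": 1.05,"wx": 0,"wy": 0,"wz": 0,"grip": 4},{"dx": 0,"dy": 0.2,"dz": 2.1,"wx": 0,"wy": 0,"wz": 0,"grip": 4},{"dx": 1.2,"dy": 0.2,"dz": 3.3,"wx": 0,"wy": 0,"wz": 0,"grip": 4},{"dx": 2.3,"dy": 0.2,"dz": 4.4,"wx": 0,"wy": 0,"wz": 0,"grip": 4},{"dx": 2.9,"dy": 0.2,"dz": 5,"wx": 0,"wy": 0,"wz": 0,"grip": 4},{"dx": 2.9,"dy": 0.2,"dz": 5,"wx": 0,"wy": 0,"wz": 0,"grip": 4}]}}

```text
clock: 2.55
eef_pos: [0.5746, -0.0766, 0.0158]
tool_rot: [0.653, 0.654, 0.27, -0.27]
ft_force: [-0.0, -1.2, -0.5]
grip_width: 0.0402
grasp_force: 0.0
```

Run:
```python
from h import *
p,d=viewer.camera('wrist'); cv2.imwrite('pics/w2.png',p[:,:,::-1])
inc([.567,.0,.014],Rt(45,90))
inc([.5573,.1095-.033,.014],Rt(45,90))
```

```text
at [ 0.5747 -0.0774  0.0156] F [-0.6 -1.  -0.1] -> d [ 5.38 -0.76  5.57] w [0.    0.003 0.002] n>= 1.5563432094064948 0.022420289136161717
at [ 0.5747 -0.0774  0.0156] F [-0.6 -1.  -0.1] -> d [10.8  -1.72 10.97] w [0.    0.003 0.002] n>= 3.0981413079233695 0.022420289136161717
```

View pics/w2.png

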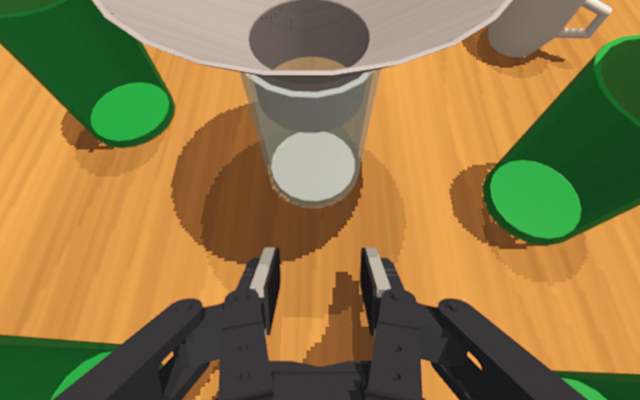

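The wrist view shows the jar, base at (315,175), centred between the fingers, centre column about 320. I'll close in slowly.

{"api": "arm_command", "payload": {"increments": [{"dx": 0.25,"dy": -0.15,"dz": 0.3,"wx": 0,"wy": 0,"wz": 0,"grip": 4},{"dx": 0.5,"dy": -0.2,"dz": 0.6,"wx": 0,"wy": 0,"wz": 0,"grip": 4},{"dx": 0.75,"dy": -0.25,"dz": 0.9,"wx": 0,"wy": 0,"wz": 0,"grip": 4},{"dx": 1.0,"dy": -0.25,"dz": 1.15,"wx": 0,"wy": 0,"wz": 0,"grip": 4},{"dx": 1.25,"dy": -0.3,"dz": 1.4,"wx": 0,"wy": 0,"wz": 0,"grip": 4},{"dx": 1.5,"dy": -0.3,"dz": 1.65,"wx": 0,"wy": 0,"wz": 0,"grip": 4},{"dx": 1.75,"dy": -0.35,"dz": 1.9,"wx": 0,"wy": 0,"wz": 0,"grip": 4},{"dx": 2.0,"dy": -0.4,"dz": 2.15,"wx": 0,"wy": 0,"wz": 0,"grip": 4},{"dx": 2.25,"dy": -0.4,"dz": 2.4,"wx": 0,"wy": 0,"wz": 0,"grip": 4},{"dx": 2.5,"dy": -0.45,"dz": 2.65,"wx": 0,"wy": 0,"wz": 0,"grip": 4}]}}

```text
clock: 3.6
eef_pos: [0.5698, -0.0407, 0.0139]
tool_rot: [0.653, 0.654, 0.27, -0.27]
ft_force: [0.7, -0.5, -0.2]
grip_width: 0.0398
grasp_force: 0.0
```

```bash
cat >> h.py <<'E'
def rim(n=None):
    p,d=viewer.camera('top'); c=viewer.get_calibration('top')
    if n: cv2.imwrite(n,p[:,:,::-1])
    px=np.argwhere(d>0)[:,::-1]; P=pts(c,px,d[px[:,1],px[:,0]]); 
    m=(P[:,2]>.125)&(P[:,2]<.16)&(abs(P[:,0]-.563)<.09)&(P[:,1]>-.1)&(P[:,1]<.185)
    img=np.zeros((400,640),np.uint8); img[px[m][:,1],px[m][:,0]]=255
    return img,c
def jar(n=None):
    img,c=rim(n); cn=max(cv2.findContours(img,0,cv2.CHAIN_APPROX_NONE)[0],key=len)[:,0]
    Q=plane(c,cn,.142); (x,y),r=cv2.minEnclosingCircle(Q[:,:2].astype(np.float32)); print('rim',round(x,4),round(y,4),'r',round(r,4),len(cn))
E
python3 - <<'E'
from h import *
jar(); inc([.5573,.1095-.033,.014],Rt(45,90))
E
```

```text
rim 0.5678 -0.019 r 0.0667 131
at [ 0.5696 -0.0402  0.0139] F [-0.7 -0.3  0.1] -> d [ 8.27 -1.22  8.23] w [-0.     0.001  0.001] n>= 2.3465338678101233 0.011138072301727848
```

{"api": "arm_command", "payload": {"increments": [{"dx": 0.2,"dy": 0,"dz": 0.2,"wx": 0,"wy": 0,"wz": 0,"grip": 4},{"dx": 0.4,"dy": -0.05,"dz": 0.4,"wx": 0,"wy": 0,"wz": 0,"grip": 4},{"dx": 0.6,"dy": -0.05,"dz": 0.6,"wx": 0,"wy": 0,"wz": 0,"grip": 4},{"dx": 0.8,"dy": -0.1,"dz": 0.8,"wx": 0,"wy": 0,"wz": 0,"grip": 4},{"dx": 1.0,"dy": -0.1,"dz": 1.0,"wx": 0,"wy": 0,"wz": 0,"grip": 4},{"dx": 1.2,"dy": -0.15,"dz": 1.2,"wx": 0,"wy": 0,"wz": 0,"grip": 4},{"dx": 1.4,"dy": -0.15,"dz": 1.4,"wx": 0,"wy": 0,"wz": 0,"grip": 4},{"dx": 1.6,"dy": -0.2,"dz": 1.6,"wx": 0,"wy": 0,"wz": 0,"grip": 4},{"dx": 1.8,"dy": -0.2,"dz": 1.8,"wx": 0,"wy": 0,"wz": 0,"grip": 4},{"dx": 2.0,"dy": -0.25,"dz": 2.0,"wx": 0,"wy": 0,"wz": 0,"grip": 4}]}}

```text
clock: 4.65
eef_pos: [0.5673, -0.0126, 0.0138]
tool_rot: [0.653, 0.654, 0.27, -0.27]
ft_force: [-0.4, -2.9, 1.0]
grip_width: 0.0399
grasp_force: 1.4
```

Run:
```python
from h import *
jar(); p,d=viewer.camera('wrist'); cv2.imwrite('pics/w3.png',p[:,:,::-1]); inc([.5573,.1095-.033,.014],Rt(45,90))
```

```text
rim 0.566 -0.0032 r 0.0666 130
at [ 0.5671 -0.0122  0.0138] F [-0.2 -0.7 -0.5] -> d [ 6.3  -0.98  6.25] w [-0.     0.001  0.001] n>= 1.785560242318875 0.01048269093353714
```

View pics/w3.png

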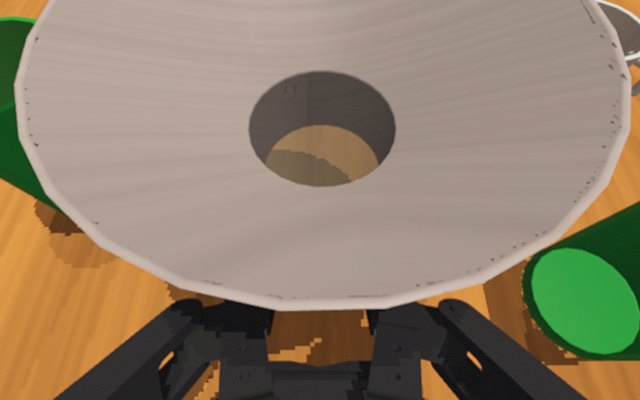

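The wrist view shows the funnel rim, lower edge at (350,305), close over the finger knuckles at (190,305) and (450,305). The rim is still upright. The gripper is too near the cone, so I'll back off, tilt lower and narrow the gap.

Run:
```python
from h import *
inc([.568,-.065,.016],Rt(45,90));inc([.568,-.065,.016],Rt(56,90))
```

```text
at [ 0.5671 -0.0122  0.0138] F [-0.2 -0.7 -0.5] -> d [-3.58  0.08 -3.88] w [-0.     0.001  0.001] n>= 1.0563337841545302 0.01048269093353714
at [ 0.5671 -0.0122  0.0138] F [-0.2 -0.7 -0.5] -> d [-3.58  0.08 -3.88] w [-0.     0.193  0.001] n>= 1.0563337841545302 1.2890465282164891
```

{"api": "arm_command", "payload": {"increments": [{"dx": -0.8,"dy": 0,"dz": -0.8,"wx": 0,"wy": 0,"wz": 0,"grip": 4},{"dx": -1.6,"dy": 0,"dz": -1.7,"wx": 0,"wy": 0,"wz": 0,"grip": 4},{"dx": -2.6,"dy": 0.1,"dz": -2.9,"wx": 0,"wy": 0,"wz": 0,"grip": 4},{"dx": -3.6,"dy": 0.1,"dz": -3.9,"wx": 0,"wy": 0.1,"wz": 0,"grip": 2},{"dx": -3.6,"dy": 0.1,"dz": -3.9,"wx": 0,"wy": 0.193,"wz": 0,"grip": 2},{"dx": -3.6,"dy": 0.1,"dz": -3.9,"wx": 0,"wy": 0.193,"wz": 0,"grip": 2},{"dx": -3.6,"dy": 0.1,"dz": -3.9,"wx": 0,"wy": 0.193,"wz": 0,"grip": 2}]}}

```text
clock: 5.45
eef_pos: [0.5679, -0.0666, 0.0147]
tool_rot: [0.625, 0.624, 0.332, -0.332]
ft_force: [0.2, 0.6, 0.3]
grip_width: 0.0201
grasp_force: 0.0
```

Run:
```python
from h import *
jar(); p,d=viewer.camera('wrist'); cv2.imwrite('pics/w4.png',p[:,:,::-1]); inc([.566,-.03,.015],Rt(56,90)); inc([.5573,.1095-.033,.015],Rt(56,90)); print(monitor.get_obs()['joint_pos'].round(2))
```

```text
rim 0.5659 -0.003 r 0.0666 131
at [ 0.5687 -0.0657  0.0168] F [-0.3 -0.8  0.1] -> d [ 1.85 -0.27  3.06] w [0.001 0.002 0.002] n>= 0.7175507910866236 0.020241483232031073
at [ 0.5687 -0.0657  0.0168] F [-0.3 -0.8  0.1] -> d [ 7.83 -1.13 11.88] w [0.001 0.002 0.002] n>= 2.853955238955895 0.020241483232031073
[-0.53  0.98  0.31  1.55  0.79  0.76]
```

View pics/w4.png

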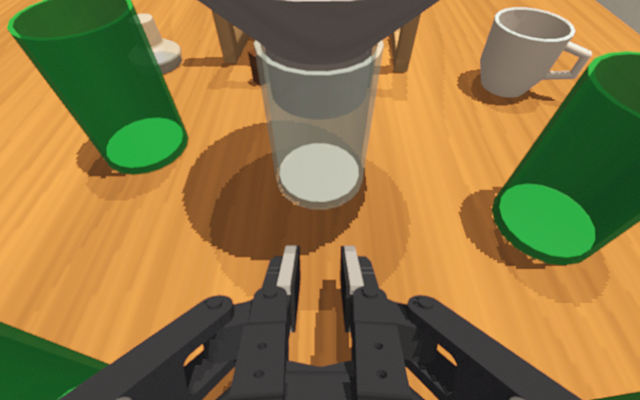

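The jar is upright with the funnel seated, and its base at (318,175) lines up with the fingers' centre at (320,270). Advancing.

{"api": "arm_command", "payload": {"increments": [{"dx": 0.3,"dy": -0.1,"dz": 0.5,"wx": 0,"wy": 0,"wz": 0,"grip": 2},{"dx": 0.6,"dy": -0.15,"dz": 1.0,"wx": 0,"wy": 0,"wz": 0,"grip": 2},{"dx": 0.85,"dy": -0.2,"dz": 1.4,"wx": 0,"wy": 0,"wz": 0,"grip": 2},{"dx": 1.1,"dy": -0.25,"dz": 1.8,"wx": 0,"wy": 0,"wz": 0,"grip": 2},{"dx": 1.35,"dy": -0.25,"dz": 2.2,"wx": 0,"wy": 0,"wz": 0,"grip": 2},{"dx": 1.6,"dy": -0.3,"dz": 2.6,"wx": 0,"wy": 0,"wz": 0,"grip": 2},{"dx": 1.8,"dy": -0.3,"dz": 2.9,"wx": 0,"wy": 0,"wz": 0,"grip": 2},{"dx": 2.0,"dy": -0.3,"dz": 3.2,"wx": 0,"wy": 0,"wz": 0,"grip": 2},{"dx": 2.2,"dy": -0.3,"dz": 3.5,"wx": 0,"wy": 0,"wz": 0,"grip": 2},{"dx": 2.4,"dy": -0.3,"dz": 3.8,"wx": 0,"wy": 0,"wz": 0,"grip": 2}]}}

```text
clock: 6.55
eef_pos: [0.5653, -0.0207, 0.0145]
tool_rot: [0.624, 0.625, 0.332, -0.332]
ft_force: [0.4, 0.1, 0.2]
grip_width: 0.02
grasp_force: 0.0
```

Run:
```python
from h import *
jar(); inc([.5573,.1095-.033,.014],Rt(56,90))
```

```text
rim 0.5659 -0.003 r 0.0666 130
at [ 0.5652 -0.0201  0.0146] F [ 0.9  0.1 -0.7] -> d [ 5.36 -0.78  8.04] w [-0.     0.     0.001] n>= 1.9388898844110738 0.006168538139206906
```

Run:
```python
from h import *
o=monitor.get_obs(); c=viewer.get_calibration('wrist'); p,d=viewer.camera('wrist')
R=Ro.from_quat(o['tool_rot']); print('tcp px',proj(c,[o['eef_pos']]))
yy,xx=np.mgrid[225:330:7,230:420:2]; px=np.c_[xx.ravel(),yy.ravel()]; dd=d[px[:,1],px[:,0]]
T=R.inv().apply(pts(c,px,dd)-o['eef_pos'])*1000; T[dd==0]=np.nan
for r in range(yy.shape[0]):
    q=T.reshape(*yy.shape,3)[r]; m=(abs(q[:,1])<40)&(abs(q[:,0])<30)&(q[:,2]<8)
    if m.any(): print(yy[r,0],[tuple(v.round().astype(int)) for v in q[m][::5]])
w=pts(c,px,dd)
cv2.imwrite('pics/w5.png',p[:,:,::-1])
```

```text
tcp px [[321.75442237 240.44530623]]
225 [(np.int64(11), np.int64(-27), np.int64(-3)), (np.int64(18), np.int64(-19), np.int64(-19)), (np.int64(21), np.int64(-14), np.int64(-26)), (np.int64(22), np.int64(-9), np.int64(-29)), (np.int64(23), np.int64(-4), np.int64(-32)), (np.int64(23), np.int64(1), np.int64(-31)), (np.int64(23), np.int64(5), np.int64(-32)), (np.int64(22), np.int64(10), np.int64(-29)), (np.int64(21), np.int64(15), np.int64(-26)), (np.int64(18), np.int64(21), np.int64(-21)), (np.int64(12), np.int64(29), np.int64(-5))]
232 [(np.int64(6), np.int64(-26), np.int64(-1)), (np.int64(13), np.int64(-19), np.int64(-16)), (np.int64(16), np.int64(-13), np.int64(-23)), (np.int64(17), np.int64(-8), np.int64(-25)), (np.int64(18), np.int64(-3), np.int64(-28)), (np.int64(18), np.int64(2), np.int64(-29)), (np.int64(17), np.int64(7), np.int64(-27)), (np.int64(17), np.int64(12), np.int64(-25)), (np.int64(15), np.int64(17), np.int64(-21)), (np.int64(12), np.int64(23), np.int64(-14))]
239 [(np.int64(0), np.int64(-26), np.int64(2)), (np.int64(7), np.int64(-18), np.int64(-13)), (np.int64(10), np
[... 7359 characters left out ...]
, np.int64(-76)), (np.int64(12), np.int64(30), np.int64(-81))]
323 [(np.int64(8), np.int64(-31), np.int64(-80)), (np.int64(8), np.int64(-28), np.int64(-80)), (np.int64(17), np.int64(-22), np.int64(-91)), (np.int64(18), np.int64(-18), np.int64(-92)), (np.int64(17), np.int64(-16), np.int64(-91)), (np.int64(18), np.int64(-13), np.int64(-92)), (np.int64(-5), np.int64(-13), np.int64(-65)), (np.int64(-6), np.int64(10), np.int64(-63)), (np.int64(18), np.int64(10), np.int64(-92)), (np.int64(18), np.int64(13), np.int64(-93)), (np.int64(17), np.int64(16), np.int64(-91)), (np.int64(17), np.int64(19), np.int64(-92)), (np.int64(8), np.int64(26), np.int64(-80)), (np.int64(7), np.int64(29), np.int64(-79))]
```

View pics/w5.png

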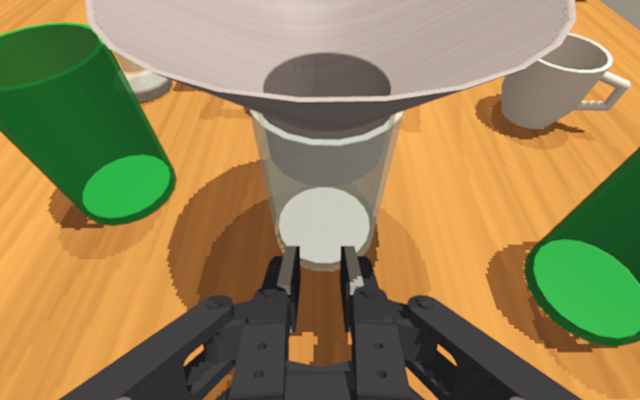

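The wrist view and depth show the real tips, at row 246, about 28 mm short of the TCP at this opening. The contact height is therefore about 40 mm, which is too high. I'll back off slightly and lower.

{"api": "arm_command", "payload": {"increments": [{"dx": -0.3,"dy": 0,"dz": -0.5,"wx": 0,"wy": 0,"wz": 0,"grip": 2},{"dx": -0.6,"dy": 0,"dz": -0.3,"wx": 0,"wy": 0,"wz": 0,"grip": 2},{"dx": -0.9,"dy": 0,"dz": -0.1,"wx": 0,"wy": 0,"wz": 0,"grip": 2},{"dx": -1.1,"dy": 0,"dz": 0.0,"wx": 0,"wy": 0,"wz": 0,"grip": 2},{"dx": -1.35,"dy": 0,"dz": 0.17,"wx": 0,"wy": 0,"wz": 0,"grip": 2},{"dx": -1.35,"dy": 0,"dz": 0.17,"wx": 0,"wy": 0,"wz": 0,"grip": 2},{"dx": -1.35,"dy": 0,"dz": 0.17,"wx": 0,"wy": 0,"wz": 0,"grip": 2}]}}

```text
clock: 7.35
eef_pos: [0.5652, -0.0269, 0.0023]
tool_rot: [0.624, 0.625, 0.332, -0.332]
ft_force: [-0.6, -0.0, 0.1]
grip_width: 0.0201
grasp_force: 0.0
```

Run:
```python
from h import *
c=viewer.get_calibration('wrist'); o=monitor.get_obs(); p,d=viewer.camera('wrist'); R=Ro.from_quat(o['tool_rot'])
xs=np.r_[276:300:3,344:366:3]
for r in range(238,262,3):
    px=np.c_[xs,np.full(len(xs),r)]; W=pts(c,px,d[r,xs]); m=W[:,2]>.002
    print(r,[(int(x),*map(int,(w*1000).round())) for x,w in zip(xs[m],W[m])][::2])
inc([.5573,.1095-.015,.003],Rt(56,90))
```

```text
238 [(288, 546, -26, 3), (294, 550, -29, 8), (344, 577, -31, 12), (350, 581, -30, 11), (356, 585, -27, 6)]
241 [(276, 539, -27, 2), (297, 551, -29, 5), (347, 579, -31, 9), (353, 583, -29, 5), (362, 589, -27, 2)]
244 [(297, 551, -30, 4), (347, 579, -31, 5), (362, 588, -29, 2)]
247 [(285, 548, -47, 30), (291, 550, -46, 29), (297, 553, -46, 29), (347, 577, -46, 29), (353, 580, -46, 29)]
250 [(285, 548, -49, 31), (291, 551, -49, 31), (297, 553, -49, 32), (347, 577, -49, 31), (353, 580, -48, 30)]
253 [(282, 564, -121, 164), (288, 549, -51, 33), (294, 552, -51, 32), (344, 575, -51, 33), (350, 578, -51, 32)]
256 [(276, 543, -50, 27), (282, 546, -50, 27), (288, 550, -53, 34), (294, 552, -53, 34), (344, 575, -54, 34), (350, 578, -53, 33), (356, 580, -54, 34), (362, 584, -50, 27)]
259 [(276, 543, -52, 28), (282, 546, -52, 28), (288, 550, -56, 36), (294, 553, -56, 36), (344, 575, -55, 35), (350, 578, -56, 35), (356, 580, -56, 36), (362, 584, -52, 27)]
at [ 0.5653 -0.027   0.0025] F [ 0.7 -0.4  0.4] -> d [ 6.84 -0.79 10.04] w [-0.     0.     0.001] n>= 2.434561436189475 0.0054869658708712995
```

{"api": "arm_command", "payload": {"increments": [{"dx": -0.1,"dy": 0,"dz": 0.5,"wx": 0,"wy": 0,"wz": 0,"grip": 2},{"dx": 0.05,"dy": 0,"dz": 0.75,"wx": 0,"wy": 0,"wz": 0,"grip": 2},{"dx": 0.2,"dy": 0,"dz": 0.95,"wx": 0,"wy": 0,"wz": 0,"grip": 2},{"dx": 0.4,"dy": -0.05,"dz": 1.25,"wx": 0,"wy": 0,"wz": 0,"grip": 2},{"dx": 0.65,"dy": -0.1,"dz": 1.6,"wx": 0,"wy": 0,"wz": 0,"grip": 2},{"dx": 0.9,"dy": -0.1,"dz": 1.95,"wx": 0,"wy": 0,"wz": 0,"grip": 2},{"dx": 1.15,"dy": -0.15,"dz": 2.3,"wx": 0,"wy": 0,"wz": 0,"grip": 2},{"dx": 1.4,"dy": -0.2,"dz": 2.65,"wx": 0,"wy": 0,"wz": 0,"grip": 2},{"dx": 1.6,"dy": -0.2,"dz": 3.0,"wx": 0,"wy": 0,"wz": 0,"grip": 2},{"dx": 1.85,"dy": -0.25,"dz": 3.3,"wx": 0,"wy": 0,"wz": 0,"grip": 2}]}}

```text
clock: 8.4
eef_pos: [0.5627, 0.0111, -0.0008]
tool_rot: [0.624, 0.625, 0.332, -0.332]
ft_force: [1.5, -2.5, -1.2]
grip_width: 0.0201
grasp_force: 1.0
```

Run:
```python
from h import *
jar(); inc([.5573,.1095-.012,.0],Rt(56,90))
```

```text
rim 0.5609 0.0228 r 0.0666 129
at [ 0.5624  0.0117 -0.0006] F [ 0.5 -0.8 -0.9] -> d [ 4.85 -0.5   7.08] w [-0.001  0.     0.001] n>= 1.7194423115119324 0.007718099842646648
```

{"api": "arm_command", "payload": {"increments": [{"dx": 0.2,"dy": -0.05,"dz": 0.3,"wx": 0,"wy": 0,"wz": 0,"grip": 2},{"dx": 0.45,"dy": -0.1,"dz": 0.65,"wx": 0,"wy": 0,"wz": 0,"grip": 2},{"dx": 0.7,"dy": -0.15,"dz": 1.05,"wx": 0,"wy": 0,"wz": 0,"grip": 2},{"dx": 0.95,"dy": -0.2,"dz": 1.4,"wx": 0,"wy": 0,"wz": 0,"grip": 2},{"dx": 1.2,"dy": -0.25,"dz": 1.8,"wx": 0,"wy": 0,"wz": 0,"grip": 2},{"dx": 1.45,"dy": -0.3,"dz": 2.15,"wx": 0,"wy": 0,"wz": 0,"grip": 2},{"dx": 1.7,"dy": -0.3,"dz": 2.55,"wx": 0,"wy": 0,"wz": 0,"grip": 2},{"dx": 1.95,"dy": -0.35,"dz": 2.9,"wx": 0,"wy": 0,"wz": 0,"grip": 2},{"dx": 2.2,"dy": -0.35,"dz": 3.3,"wx": 0,"wy": 0,"wz": 0,"grip": 2},{"dx": 2.45,"dy": -0.4,"dz": 3.65,"wx": 0,"wy": 0,"wz": 0,"grip": 2}]}}

```text
clock: 9.45
eef_pos: [0.5588, 0.055, -0.0007]
tool_rot: [0.624, 0.625, 0.332, -0.332]
ft_force: [0.2, -2.8, 0.1]
grip_width: 0.0202
grasp_force: 1.4
```

Run:
```python
from h import *
jar(); inc([.5573,.1095-.012,.0],Rt(56,90))
```

```text
rim 0.557 0.0664 r 0.0665 131
at [ 0.5585  0.0557 -0.0007] F [ 0.3 -1.5 -0.5] -> d [ 2.39 -0.12  3.43] w [-0.001  0.     0.001] n>= 0.8363889883262219 0.0076961644907229294
```

{"api": "arm_command", "payload": {"increments": [{"dx": 0.2,"dy": 0,"dz": 0.3,"wx": 0,"wy": 0,"wz": 0,"grip": 2},{"dx": 0.4,"dy": 0,"dz": 0.6,"wx": 0,"wy": 0,"wz": 0,"grip": 2},{"dx": 0.6,"dy": 0,"dz": 0.85,"wx": 0,"wy": 0,"wz": 0,"grip": 2},{"dx": 0.75,"dy": 0,"dz": 1.1,"wx": 0,"wy": 0,"wz": 0,"grip": 2},{"dx": 0.95,"dy": 0,"dz": 1.4,"wx": 0,"wy": 0,"wz": 0,"grip": 2},{"dx": 1.1,"dy": 0,"dz": 1.6,"wx": 0,"wy": 0,"wz": 0,"grip": 2},{"dx": 1.25,"dy": 0,"dz": 1.85,"wx": 0,"wy": 0,"wz": 0,"grip": 2},{"dx": 1.4,"dy": 0,"dz": 2.1,"wx": 0,"wy": 0,"wz": 0,"grip": 2},{"dx": 1.55,"dy": 0,"dz": 2.3,"wx": 0,"wy": 0,"wz": 0,"grip": 2},{"dx": 1.7,"dy": 0,"dz": 2.5,"wx": 0,"wy": 0,"wz": 0,"grip": 2}]}}

```text
clock: 10.5
eef_pos: [0.5587, 0.0851, -0.0007]
tool_rot: [0.624, 0.625, 0.332, -0.332]
ft_force: [-0.2, -1.8, -0.7]
grip_width: 0.0196
grasp_force: 1.4
```

Run:
```python
from h import *
jar(); inc([.5573,.1095-.012,.0],Rt(56,90))
```

```text
rim 0.5565 0.0962 r 0.0665 129
at [ 0.5586  0.0855 -0.0007] F [ 0.3 -1.8  0.2] -> d [ 0.73 -0.13  0.96] w [-0.     0.     0.001] n>= 0.24229838225426067 0.007109661054287856
```

{"api": "arm_command", "payload": {"increments": [{"dx": 0.11,"dy": 0,"dz": 0.17,"wx": 0,"wy": 0,"wz": 0,"grip": 2},{"dx": 0.22,"dy": 0,"dz": 0.33,"wx": 0,"wy": 0,"wz": 0,"grip": 2},{"dx": 0.34,"dy": 0,"dz": 0.5,"wx": 0,"wy": 0,"wz": 0,"grip": 2},{"dx": 0.45,"dy": 0,"dz": 0.66,"wx": 0,"wy": 0,"wz": 0,"grip": 2},{"dx": 0.56,"dy": 0,"dz": 0.83,"wx": 0,"wy": 0,"wz": 0,"grip": 2},{"dx": 0.62,"dy": 0,"dz": 0.92,"wx": 0,"wy": 0,"wz": 0,"grip": 2},{"dx": 0.68,"dy": 0,"dz": 1.0,"wx": 0,"wy": 0,"wz": 0,"grip": 2},{"dx": 0.68,"dy": 0,"dz": 1.0,"wx": 0,"wy": 0,"wz": 0,"grip": 2}]}}

```text
clock: 11.35
eef_pos: [0.5586, 0.0972, -0.0007]
tool_rot: [0.624, 0.625, 0.332, -0.332]
ft_force: [-0.7, -1.4, -0.6]
grip_width: 0.0202
grasp_force: 0.9
```

Run:
```python
from h import *
jar(); inc([.5573,.1095-.012,.0],Rt(56,90))
```

```text
rim 0.5566 0.1087 r 0.0668 230
at [ 0.5587  0.0972 -0.0007] F [ 0.  -1.5 -0.4] -> d [ 0.07 -0.14 -0.01] w [-0.     0.     0.001] n>= 0.031005588872048483 0.0056711492351798
```

{"api": "arm_command", "payload": {"increments": [{"dx": 0.06,"dy": 0,"dz": 0.08,"wx": 0,"wy": 0,"wz": 0,"grip": 2},{"dx": 0.06,"dy": 0,"dz": 0.08,"wx": 0,"wy": 0,"wz": 0,"grip": 2},{"dx": 0.11,"dy": 0,"dz": 0.17,"wx": 0,"wy": 0,"wz": 0,"grip": 2},{"dx": 0.11,"dy": 0,"dz": 0.17,"wx": 0,"wy": 0,"wz": 0,"grip": 2}]}}

```text
clock: 11.8
eef_pos: [0.5589, 0.0987, -0.0007]
tool_rot: [0.624, 0.625, 0.332, -0.331]
ft_force: [0.8, -4.2, -0.5]
grip_width: 0.0199
grasp_force: 2.0
```

{"api": "arm_command", "payload": {"increments": [{"dx": 0.06,"dy": 0,"dz": 0.08,"wx": 0,"wy": 0,"wz": 0,"grip": 2},{"dx": 0.06,"dy": 0,"dz": 0.08,"wx": 0,"wy": 0,"wz": 0,"grip": 2}]}}

```text
clock: 12.0
eef_pos: [0.5593, 0.099, -0.0007]
tool_rot: [0.624, 0.625, 0.332, -0.331]
ft_force: [0.9, -8.1, 0.7]
grip_width: 0.0202
grasp_force: 3.2
```

Run:
```python
from h import *
jar('pics/top2.png'); inc([.5573,.1095-.012,.0],Rt(56,90))
```

```text
rim 0.5568 0.1099 r 0.0664 226
at [ 0.5593  0.099  -0.0007] F [-0.5 -7.4  0. ] -> d [-0.02 -0.2  -0.16] w [0.001 0.002 0.001] n>= 0.05217339278567179 0.01871454943403386
```

{"api": "arm_command", "payload": {"increments": [{"dx": 0.06,"dy": -0.05,"dz": 0.08,"wx": 0,"wy": 0,"wz": 0,"grip": 2},{"dx": 0.1,"dy": -0.1,"dz": 0.15,"wx": 0,"wy": 0,"wz": 0,"grip": 2},{"dx": 0.1,"dy": -0.1,"dz": 0.15,"wx": 0,"wy": 0,"wz": 0,"grip": 2},{"dx": 0.1,"dy": 0.1,"dz": 0.15,"wx": 0,"wy": 0,"wz": 0,"grip": 2},{"dx": 0.1,"dy": 0.1,"dz": 0.15,"wx": 0,"wy": 0,"wz": 0,"grip": 2}]}}

```text
clock: 12.55
eef_pos: [0.5604, 0.0994, -0.0009]
tool_rot: [0.625, 0.625, 0.331, -0.33]
ft_force: [-1.9, -13.1, 2.8]
grip_width: 0.0203
grasp_force: 6.6
```

Run:
```python
from h import *
jar(); c=viewer.get_calibration('wrist');p,d=viewer.camera('wrist'); cv2.imwrite('pics/w6.png',p[:,:,::-1]); inc([.559,.02,.005],Rt(56,90)); inc([.559,-.04,.05],Rt(56,90))
```

```text
rim 0.5572 0.1104 r 0.0666 236
at [ 0.5604  0.0994 -0.0008] F [ -2.7 -12.8   2.6] -> d [-3.98 -0.13 -6.9 ] w [0.002 0.004 0.001] n>= 1.5930464671773945 0.029539305322636326
at [ 0.5604  0.0994 -0.0008] F [ -2.7 -12.8   2.6] -> d [ -3.64  -0.11 -14.39] w [0.002 0.004 0.001] n>= 2.9682408554889412 0.029539305322636326
```

The jar has stalled at 13 N with its axis at (0.557, 0.110), so it's home. Backing off.

{"api": "arm_command", "payload": {"increments": [{"dx": -0.2,"dy": -0.05,"dz": -0.3,"wx": 0,"wy": 0,"wz": 0,"grip": 2},{"dx": -0.5,"dy": -0.1,"dz": -0.8,"wx": 0,"wy": 0,"wz": 0,"grip": 2},{"dx": -1.2,"dy": -0.1,"dz": -1.8,"wx": 0,"wy": 0,"wz": 0,"grip": 2},{"dx": -2.4,"dy": -0.1,"dz": -3.6,"wx": 0,"wy": 0,"wz": 0,"grip": 2},{"dx": -4,"dy": -0.1,"dz": -6,"wx": 0,"wy": 0,"wz": 0,"grip": 2},{"dx": -5.5,"dy": -0.1,"dz": -8.3,"wx": 0,"wy": 0,"wz": 0,"grip": 2},{"dx": -6,"dy": -0.1,"dz": -11,"wx": 0,"wy": 0,"wz": 0,"grip": 1},{"dx": -5,"dy": -0.1,"dz": -14.5,"wx": 0,"wy": 0,"wz": 0,"grip": 0},{"dx": -2,"dy": -0.1,"dz": -17,"wx": 0,"wy": 0,"wz": 0,"grip": 0},{"dx": 1,"dy": -0.1,"dz": -19,"wx": 0,"wy": 0,"wz": 0,"grip": 0}]}}

```text
clock: 13.65
eef_pos: [0.5587, -0.0508, 0.1149]
tool_rot: [0.625, 0.624, 0.332, -0.332]
ft_force: [0.4, 0.6, -0.2]
grip_width: -0.0004
grasp_force: 0.0
```

Run:
```python
from h import *
jar('pics/top2.png'); inc([.55,-.03,.40],Rt(0,84.5)); inc([.58,.33,.40],Rt(0,84.5))
```

```text
rim 0.5571 0.1101 r 0.0666 228
at [ 0.5612 -0.0511  0.1215] F [ 1.2 -0.3  3.9] -> d [ 24.26  -0.91 -13.86] w [-0.039 -0.976  0.09 ] n>= 5.5905473376902 6.540826975423976
at [ 0.5612 -0.0511  0.1215] F [ 1.2 -0.3  3.9] -> d [44.41  2.01 15.97] w [-0.039 -0.976  0.09 ] n>= 9.447470564567052 6.540826975423976
```

View pics/top2.png

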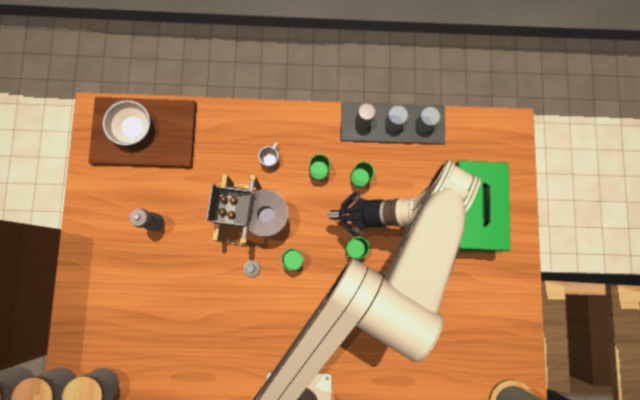

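The top view shows the funnel at (266,213) tucked into the stand, bystanders unmoved, and the nuts still in the bin at (228,205). Rising with the tool turned down.

{"api": "arm_command", "payload": {"increments": [{"dx": 4,"dy": -0.2,"dz": -2.3,"wx": 0,"wy": 0,"wz": 0,"grip": 0},{"dx": 8,"dy": -0.4,"dz": -4.6,"wx": 0,"wy": -0.1,"wz": 0.01,"grip": 0},{"dx": 12,"dy": -0.6,"dz": -7,"wx": -0.01,"wy": -0.25,"wz": 0.02,"grip": 0},{"dx": 16,"dy": -0.8,"dz": -9.2,"wx": -0.02,"wy": -0.4,"wz": 0.04,"grip": 0},{"dx": 20,"dy": -0.9,"dz": -11.5,"wx": -0.03,"wy": -0.55,"wz": 0.06,"grip": 0},{"dx": 24.3,"dy": -0.9,"dz": -13.9,"wx": -0.03,"wy": -0.7,"wz": 0.07,"grip": 0},{"dx": 24.3,"dy": -0.9,"dz": -13.9,"wx": -0.039,"wy": -0.85,"wz": 0.08,"grip": 0},{"dx": 24.3,"dy": -0.9,"dz": -13.9,"wx": -0.039,"wy": -0.976,"wz": 0.09,"grip": 0},{"dx": 24.3,"dy": -0.9,"dz": -13.9,"wx": -0.039,"wy": -0.976,"wz": 0.09,"grip": 0},{"dx": 24.3,"dy": -0.9,"dz": -13.9,"wx": -0.039,"wy": -0.976,"wz": 0.09,"grip": 0}]}}

```text
clock: 14.7
eef_pos: [0.5492, -0.0276, 0.3927]
tool_rot: [0.738, 0.674, -0.002, -0.004]
ft_force: [0.3, -0.1, 0.3]
grip_width: 0.0002
grasp_force: 0.0
```

Run:
```python
from h import *
o=monitor.get_obs();print(o['joint_pos'].round(2)); inc([.58,.32,.40],Rt(0,84.5))
c=viewer.get_calibration('wrist');p,d=viewer.camera('wrist'); R=Ro.from_quat(o['tool_rot'])
px=np.argwhere((d>0)&(d<.25))[:,::-1]; T=R.inv().apply(pts(c,px,d[px[:,1],px[:,0]])-o['eef_pos'])*1000
print('finger max z mm',np.percentile(T[:,2],[99,99.9,100]),'tip pts',T[T[:,2]>np.percentile(T[:,2],99)].mean(0))
```

```text
[-0.05  0.38  0.67  1.88  0.    1.61]
at [ 0.5492 -0.0276  0.3927] F [ 0.3 -0.1  0.3] -> d [34.9  -0.07 -0.69] w [-0.009 -0.001  0.006] n>= 6.98133157879751 0.0688392299887327
finger max z mm [-37.75211357 -30.41289426 -27.18160896] tip pts [  7.97413938  -1.05852492 -33.99740297]
```

{"api": "arm_command", "payload": {"increments": [{"dx": 4,"dy": 0,"dz": 0,"wx": 0,"wy": 0,"wz": 0,"grip": 0},{"dx": 8,"dy": 0,"dz": 0,"wx": 0,"wy": 0,"wz": 0,"grip": 0},{"dx": 12,"dy": 0,"dz": 0,"wx": 0,"wy": 0,"wz": 0,"grip": 0},{"dx": 16,"dy": 0,"dz": 0,"wx": 0,"wy": 0,"wz": 0,"grip": 0},{"dx": 20,"dy": 0,"dz": 0,"wx": 0,"wy": 0,"wz": 0,"grip": 0},{"dx": 24,"dy": 0,"dz": 0,"wx": 0,"wy": 0,"wz": 0,"grip": 0},{"dx": 28,"dy": -0.1,"dz": 0,"wx": 0,"wy": 0,"wz": 0,"grip": 0},{"dx": 32,"dy": -0.1,"dz": 0,"wx": 0,"wy": 0,"wz": 0,"grip": 0},{"dx": 33,"dy": -0.1,"dz": 0,"wx": -0.009,"wy": 0,"wz": 0,"grip": 0},{"dx": 33,"dy": -0.1,"dz": 0,"wx": -0.009,"wy": 0,"wz": 0,"grip": 0}]}}

```text
clock: 15.75
eef_pos: [0.58, 0.2998, 0.3902]
tool_rot: [0.739, 0.673, -0.001, 0.0]
ft_force: [-0.2, 0.0, 0.2]
grip_width: -0.0
grasp_force: 0.0
```

```bash
cat >> h.py <<'E'
O=np.array([.5573,.1095]); U=np.array([.0957,.9954])
def st(x,z,y=0): return [*(O+U*x/1000+np.array([-U[1],U[0]])*y/1000),z/1000]
def arc(th,tz=27,tx=11,rx=94,rz=55):
    c,s=np.cos(th),np.sin(th); x=42+rx*c-rz*s+tx; z=185+rx*s+rz*c-tz; return x,z
E
python3 - <<'E'
from h import *
print(monitor.get_obs()['joint_pos'].round(2)); inc(st(190,213),Rt(0,84.5)); inc(st(155,213),Rt(0,84.5))
for t in np.arange(0,1.2,.1): print(round(t,2),np.round(np.array(arc(t))/10-np.array(arc(0))/10,2))
E
```

```text
[ 0.48  0.7   1.22  2.09 -0.    2.14]
at [0.58   0.2998 0.3902] F [-0.2  0.   0.2] -> d [-0.13 -0.41 17.72] w [-0.002  0.002  0.003] n>= 3.5447348538230146 0.02657991399906184
at [0.58   0.2998 0.3902] F [-0.2  0.   0.2] -> d [-3.63 -0.42 17.73] w [-0.002  0.002  0.003] n>= 3.619469594181705 0.02657991399906184
0.0 [0. 0.]
0.1 [-0.6   0.91]
0.2 [-1.28  1.76]
0.3 [-2.05  2.53]
0.4 [-2.88  3.23]
0.5 [-3.79  3.83]
0.6 [-4.75  4.35]
0.7 [-5.75  4.76]
0.8 [-6.8   5.08]
0.9 [-7.87  5.28]
1.0 [-8.95  5.38]
1.1 [-10.04   5.37]
```

{"api": "arm_command", "payload": {"increments": [{"dx": 0,"dy": -0.4,"dz": 3,"wx": 0,"wy": 0,"wz": 0,"grip": 0},{"dx": 0,"dy": -0.4,"dz": 7,"wx": 0,"wy": 0,"wz": 0,"grip": 0},{"dx": 0,"dy": -0.4,"dz": 11,"wx": 0,"wy": 0,"wz": 0,"grip": 0},{"dx": 0,"dy": -0.4,"dz": 14.5,"wx": 0,"wy": 0,"wz": 0,"grip": 0},{"dx": 0,"dy": -0.4,"dz": 17,"wx": 0,"wy": 0,"wz": 0,"grip": 0},{"dx": 0,"dy": -0.4,"dz": 17.7,"wx": 0,"wy": 0,"wz": 0,"grip": 0},{"dx": 0,"dy": -0.4,"dz": 17.7,"wx": 0,"wy": 0,"wz": 0,"grip": 0},{"dx": -0.8,"dy": -0.4,"dz": 17.7,"wx": 0,"wy": 0,"wz": 0,"grip": 0},{"dx": -1.6,"dy": -0.4,"dz": 17.7,"wx": 0,"wy": 0,"wz": 0,"grip": 0},{"dx": -2.4,"dy": -0.4,"dz": 17.7,"wx": 0,"wy": 0,"wz": 0,"grip": 0}]}}

```text
clock: 16.75
eef_pos: [0.5743, 0.2751, 0.2178]
tool_rot: [0.74, 0.673, 0.002, 0.001]
ft_force: [-0.5, 0.3, -0.2]
grip_width: 0.0002
grasp_force: 0.0
```

Run:
```python
from h import *
o=monitor.get_obs();print(o['joint_pos'].round(2)); inc(st(147,213),Rt(0,84.5))
c=viewer.get_calibration('wrist');p,d=viewer.camera('wrist');cv2.imwrite('pics/w7.png',p[:,:,::-1])
px=np.argwhere(d>0)[:,::-1]; W=pts(c,px,d[px[:,1],px[:,0]]); T=Ro.from_quat(o['tool_rot']).inv().apply(W-o['eef_pos'])*1000
m=(abs(T[:,1])<45)&(abs(T[:,1])>20)&(W[:,2]>.22)&(W[:,2]<.275)&(abs(T[:,0])<60); X=(W[m][:,:2]-O)@U*1000
print('wall stand x,z',m.sum(),np.percentile(X,[1,25,50,75,99]),np.percentile(W[m][:,2],[1,50,99]))
```

```text
[ 0.45  0.52  0.44  1.49 -0.    2.11]
at [0.5743 0.2751 0.2178] F [-0.5  0.3 -0.2] -> d [-1.95 -0.11  0.48] w [ 0.005 -0.001  0.002] n>= 0.40206297705917005 0.03531130939962369
wall stand x,z 1331 [137.74635913 138.39995622 138.65837598 138.92340591 139.49029197] [0.22028407 0.22829982 0.23895672]
```

View pics/w7.png

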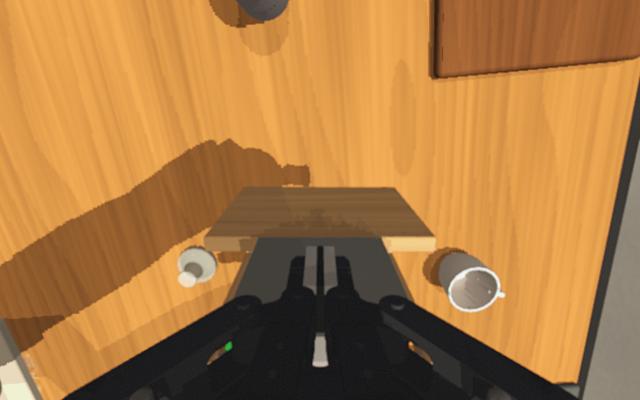

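The wrist view shows the closed fingertips at (320,248), behind the middle of the bin's rear wall (260–385, row 240). The stopper at (195,265) and cup1 at (470,285) are well clear. Closing on the wall.

{"api": "arm_command", "payload": {"increments": [{"dx": -0.4,"dy": -0.1,"dz": 0.3,"wx": 0,"wy": 0,"wz": 0,"grip": 0},{"dx": -0.8,"dy": -0.1,"dz": 0.5,"wx": 0,"wy": 0,"wz": 0,"grip": 0},{"dx": -1.1,"dy": -0.1,"dz": 0.5,"wx": 0,"wy": 0,"wz": 0,"grip": 0},{"dx": -1.3,"dy": -0.1,"dz": 0.5,"wx": 0,"wy": 0,"wz": 0,"grip": 0},{"dx": -1.5,"dy": -0.1,"dz": 0.5,"wx": 0,"wy": 0,"wz": 0,"grip": 0},{"dx": -1.6,"dy": -0.1,"dz": 0.5,"wx": 0,"wy": 0,"wz": 0,"grip": 0},{"dx": -1.7,"dy": -0.1,"dz": 0.5,"wx": 0,"wy": 0,"wz": 0,"grip": 0}]}}

```text
clock: 17.5
eef_pos: [0.571, 0.2596, 0.2111]
tool_rot: [0.739, 0.673, 0.001, 0.0]
ft_force: [1.1, 3.0, -0.2]
grip_width: -0.0
grasp_force: 1.6
```

```bash
cat >> h.py <<'E'
def wall():
    o=monitor.get_obs();c=viewer.get_calibration('wrist');p,d=viewer.camera('wrist')
    px=np.argwhere(d>0)[:,::-1]; W=pts(c,px,d[px[:,1],px[:,0]]); rel=W[:,:2]-O; X=rel@U*1000; Y=rel@np.array([-U[1],U[0]])*1000; Z=W[:,2]*1000
    m=(abs(Y)<44)&(abs(Y)>22)&(Z>185)&(X>0)&(X<145)&(Z<310)
    q=np.c_[X,Z][m]; print('tcp stand',((o['eef_pos'][:2]-O)@U*1000).round(1),((o['eef_pos'][:2]-O)@np.array([-U[1],U[0]])*1000).round(1),(o['eef_pos'][2]*1000).round(1),'F',o['ft_force'].round(1),'n',len(q))
    return q
E
python3 - <<'E'
from h import *
q=wall(); print(np.median(q,0))
E
```

```text
tcp stand 150.7 0.7 211.1 F [ 1.1  3.  -0.2] n 7364
[138.81858275 242.28687189]
```

{"api": "arm_command", "payload": {"increments": [{"dx": -0.3,"dy": -0.07,"dz": -0.46,"wx": 0,"wy": 0,"wz": 0,"grip": 0},{"dx": -0.6,"dy": -0.07,"dz": -0.91,"wx": 0,"wy": 0,"wz": 0,"grip": 0},{"dx": -0.93,"dy": -0.07,"dz": -1.34,"wx": 0,"wy": 0,"wz": 0,"grip": 0},{"dx": -1.28,"dy": -0.07,"dz": -1.76,"wx": 0,"wy": 0,"wz": 0,"grip": 0},{"dx": -1.66,"dy": -0.07,"dz": -2.15,"wx": 0,"wy": 0,"wz": 0,"grip": 0},{"dx": -2.05,"dy": -0.07,"dz": -2.53,"wx": 0,"wy": 0,"wz": 0,"grip": 0},{"dx": -2.46,"dy": -0.07,"dz": -2.89,"wx": 0,"wy": 0,"wz": 0,"grip": 0},{"dx": -2.88,"dy": -0.07,"dz": -3.23,"wx": 0,"wy": 0,"wz": 0,"grip": 0},{"dx": -3.33,"dy": -0.07,"dz": -3.54,"wx": 0,"wy": 0,"wz": 0,"grip": 0},{"dx": -3.79,"dy": -0.07,"dz": -3.83,"wx": 0,"wy": 0,"wz": 0,"grip": 0}]}}

```text
clock: 18.55
eef_pos: [0.5669, 0.2213, 0.2504]
tool_rot: [0.739, 0.673, 0.001, 0.001]
ft_force: [2.5, 4.6, 3.5]
grip_width: 0.0001
grasp_force: 2.9
```

Run:
```python
from h import *
q=wall(); 
for i in range(8):
    b=q[(q[:,0]>i*18)&(q[:,0]<=i*18+18)]
    if len(b)>30: print(i*18,len(b),np.median(b,0).round(1))
```

```text
tcp stand 112.2 1.1 250.4 F [2.5 4.6 3.5] n 9675
90 3505 [101.9 276.1]
108 3892 [116.  250.5]
126 2278 [132.9 220.3]
```

{"api": "arm_command", "payload": {"increments": [{"dx": -0.28,"dy": 0,"dz": -0.16,"wx": 0,"wy": 0,"wz": 0,"grip": 0},{"dx": -0.56,"dy": 0,"dz": -0.32,"wx": 0,"wy": 0,"wz": 0,"grip": 0},{"dx": -0.86,"dy": 0,"dz": -0.47,"wx": 0,"wy": 0,"wz": 0,"grip": 0},{"dx": -1.16,"dy": 0,"dz": -0.61,"wx": 0,"wy": 0,"wz": 0,"grip": 0},{"dx": -1.46,"dy": 0,"dz": -0.74,"wx": 0,"wy": 0,"wz": 0,"grip": 0},{"dx": -1.76,"dy": 0,"dz": -0.86,"wx": 0,"wy": 0,"wz": 0,"grip": 0},{"dx": -2.06,"dy": 0,"dz": -0.97,"wx": 0,"wy": 0,"wz": 0,"grip": 0},{"dx": -2.38,"dy": 0,"dz": -1.07,"wx": 0,"wy": 0,"wz": 0,"grip": 0},{"dx": -2.69,"dy": 0,"dz": -1.16,"wx": 0,"wy": 0,"wz": 0,"grip": 0},{"dx": -3.01,"dy": 0,"dz": -1.25,"wx": 0,"wy": 0,"wz": 0,"grip": 0}]}}

```text
clock: 19.6
eef_pos: [0.564, 0.1911, 0.2631]
tool_rot: [0.739, 0.673, 0.001, 0.001]
ft_force: [1.6, 3.7, 7.0]
grip_width: -0.0001
grasp_force: 3.6
```

Run:
```python
from h import *
q=wall(); 
for i in range(8):
    b=q[(q[:,0]>i*18)&(q[:,0]<=i*18+18)]
    if len(b)>30: print(i*18,len(b),np.median(b,0).round(1))
```

```text
tcp stand 81.8 1.1 263.1 F [1.6 3.7 7. ] n 12081
54 1749 [ 68.3 292.8]
72 3826 [ 80.5 281.2]
90 3172 [ 98.6 264.4]
108 2695 [116.6 247.5]
126 639 [128.4 236.7]
```

{"api": "arm_command", "payload": {"increments": [{"dx": -0.31,"dy": 0,"dz": -0.07,"wx": 0,"wy": 0,"wz": 0,"grip": 0},{"dx": -0.63,"dy": 0,"dz": -0.13,"wx": 0,"wy": 0,"wz": 0,"grip": 0},{"dx": -0.96,"dy": 0,"dz": -0.18,"wx": 0,"wy": 0,"wz": 0,"grip": 0},{"dx": -1.28,"dy": 0,"dz": -0.23,"wx": 0,"wy": 0,"wz": 0,"grip": 0},{"dx": -1.61,"dy": 0,"dz": -0.26,"wx": 0,"wy": 0,"wz": 0,"grip": 0},{"dx": -1.93,"dy": 0,"dz": -0.29,"wx": 0,"wy": 0,"wz": 0,"grip": 0},{"dx": -2.26,"dy": 0,"dz": -0.3,"wx": 0,"wy": 0,"wz": 0,"grip": 0},{"dx": -2.59,"dy": 0,"dz": -0.31,"wx": 0,"wy": 0,"wz": 0,"grip": 0},{"dx": -2.91,"dy": 0,"dz": -0.3,"wx": 0,"wy": 0,"wz": 0,"grip": 0},{"dx": -3.24,"dy": 0,"dz": -0.29,"wx": 0,"wy": 0,"wz": 0,"grip": 0}]}}

```text
clock: 20.65
eef_pos: [0.5607, 0.1577, 0.2665]
tool_rot: [0.74, 0.673, 0.001, 0.002]
ft_force: [0.2, 0.9, 9.2]
grip_width: 0.0
grasp_force: 4.4
```

Run:
```python
from h import *
q=wall(); 
for i in range(8):
    b=q[(q[:,0]>i*18)&(q[:,0]<=i*18+18)]
    if len(b)>30: print(i*18,len(b),np.median(b,0).round(1))
```

```text
tcp stand 48.4 1.2 266.5 F [0.2 0.9 9.2] n 14425
18 1258 [ 32.7 295.4]
36 3339 [ 44.9 289.8]
54 3204 [ 62.9 281.4]
72 3089 [ 80.9 273.1]
90 2949 [ 98.9 265. ]
108 586 [109.6 260. ]
```

{"api": "arm_command", "payload": {"increments": [{"dx": -0.15,"dy": 0,"dz": 0.01,"wx": 0,"wy": 0,"wz": 0,"grip": 0},{"dx": -0.28,"dy": 0,"dz": 0.03,"wx": 0,"wy": 0,"wz": 0,"grip": 0},{"dx": -0.28,"dy": 0,"dz": 0.03,"wx": 0,"wy": 0,"wz": 0,"grip": 0},{"dx": -0.28,"dy": 0,"dz": 0.03,"wx": 0,"wy": 0,"wz": 0,"grip": 0},{"dx": -0.28,"dy": 0,"dz": 0.03,"wx": 0,"wy": 0,"wz": 0,"grip": 0},{"dx": -0.28,"dy": 0,"dz": 0.03,"wx": 0,"wy": 0,"wz": 0,"grip": 0},{"dx": -0.28,"dy": 0,"dz": 0.03,"wx": 0,"wy": 0,"wz": 0,"grip": 0},{"dx": -0.28,"dy": 0,"dz": 0.03,"wx": 0,"wy": 0,"wz": 0,"grip": 0},{"dx": -0.28,"dy": 0,"dz": 0.03,"wx": 0,"wy": 0,"wz": 0,"grip": 0},{"dx": -0.28,"dy": 0,"dz": 0.03,"wx": 0,"wy": 0,"wz": 0,"grip": 0}]}}

```text
clock: 21.7
eef_pos: [0.5605, 0.1547, 0.2663]
tool_rot: [0.74, 0.673, 0.001, 0.002]
ft_force: [-0.3, -0.2, 10.3]
grip_width: 0.0001
grasp_force: 4.6
```

Run:
```python
from h import *
q=wall(); a=np.median(q[q[:,0]<50],0);b=np.median(q[q[:,0]>80],0);print(np.arctan2(b[0]-a[0],a[1]-b[1]))
p,d=viewer.camera('scene'); t,_=viewer.camera('top')
A=cv2.resize(p[120:240,270:410,::-1],None,fx=4,fy=4,interpolation=cv2.INTER_CUBIC); B=cv2.resize(t[160:280,200:280,::-1],None,fx=4,fy=4,interpolation=cv2.INTER_CUBIC)[:480]
cv2.imwrite('pics/mix.png',np.hstack([A,B])[:, :800])
```

```text
tcp stand 45.3 1.2 266.3 F [-0.3 -0.2 10.3] n 14651
1.1688415568939028
```

View pics/mix.png

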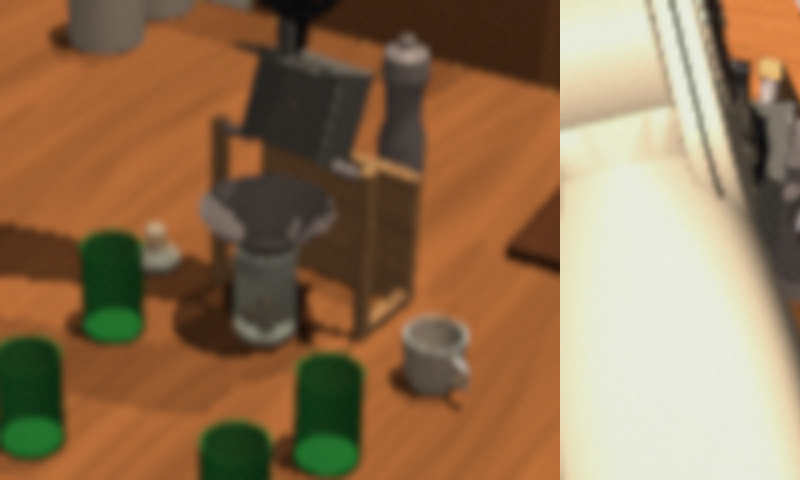

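The scene crop shows the bin tipped over the funnel with its inside empty, the jar upright and nothing on the table. That was my last allowed picture, so from here I check with numbers only.

Run:
```python
from h import *
z=np.load('scene.npz',allow_pickle=True); c=z['c'].item(); p0=z['p']
p,d=viewer.camera('scene')
J=[.5572,.1102]
print('before nuts px'); 
for n,im in(('before',p0),('now',p)):
    hsv=cv2.cvtColor(im,cv2.COLOR_RGB2HSV)
    for nm,P in dict(bin_nuts=[.569,.213,.168],jarlow=[*J,.018],jar40=[*J,.04],jar60=[*J,.06],oldjarlow=[.568,-.019,.018]).items():
        u,v=proj(c,[P])[0].round().astype(int); print(n,nm,(u,v),im[v,u-4:u+5:2].tolist())
```

```text
before nuts px
before bin_nuts (np.int64(351), np.int64(156)) [[64, 50, 40], [75, 68, 59], [67, 57, 48], [66, 58, 50], [58, 55, 47]]
before jarlow (np.int64(335), np.int64(199)) [[147, 88, 46], [147, 87, 45], [144, 84, 44], [139, 82, 44], [135, 80, 41]]
before jar40 (np.int64(335), np.int64(194)) [[115, 101, 92], [99, 87, 78], [84, 71, 63], [57, 42, 34], [34, 18, 9]]
before jar60 (np.int64(335), np.int64(190)) [[123, 108, 99], [120, 106, 96], [117, 103, 94], [113, 98, 89], [75, 62, 54]]
before oldjarlow (np.int64(320), np.int64(216)) [[139, 138, 118], [141, 139, 120], [145, 143, 123], [146, 144, 124], [147, 145, 126]]
now bin_nuts (np.int64(351), np.int64(156)) [[44, 41, 36], [45, 42, 37], [59, 55, 49], [53, 48, 43], [53, 49, 43]]
now jarlow (np.int64(335), np.int64(199)) [[72, 67, 56], [68, 59, 49], [64, 58, 48], [71, 64, 54], [70, 65, 55]]
now jar40 (np.int64(335), np.int64(194)) [[76, 74, 64], [74, 73, 62], [72, 67, 56], [77, 69, 58], [69, 68, 58]]
now jar60 (np.int64(335), np.int64(190)) [[77, 75, 65], [73, 72, 63], [74, 73, 63], [74, 73, 63], [74, 73, 63]]
now oldjarlow (np.int64(320), np.int64(216)) [[142, 84, 43], [143, 85, 44], [146, 87, 45], [146, 86, 44], [146, 86, 45]]
```

{"api": "arm_command", "payload": {"increments": [{"dx": 0.28,"dy": 0,"dz": -0.03,"wx": 0,"wy": 0,"wz": 0,"grip": 0},{"dx": 0.61,"dy": 0,"dz": -0.04,"wx": 0,"wy": 0,"wz": 0,"grip": 0},{"dx": 0.93,"dy": 0,"dz": -0.05,"wx": 0,"wy": 0,"wz": 0,"grip": 0},{"dx": 1.26,"dy": 0,"dz": -0.04,"wx": 0,"wy": 0,"wz": 0,"grip": 0},{"dx": 1.59,"dy": 0,"dz": -0.03,"wx": 0,"wy": 0,"wz": 0,"grip": 0},{"dx": 1.91,"dy": 0,"dz": 0,"wx": 0,"wy": 0,"wz": 0,"grip": 0},{"dx": 2.24,"dy": 0,"dz": 0.03,"wx": 0,"wy": 0,"wz": 0,"grip": 0},{"dx": 2.56,"dy": 0,"dz": 0.08,"wx": 0,"wy": 0,"wz": 0,"grip": 0},{"dx": 2.89,"dy": 0,"dz": 0.13,"wx": 0,"wy": 0,"wz": 0,"grip": 0},{"dx": 3.21,"dy": 0,"dz": 0.19,"wx": 0,"wy": 0,"wz": 0,"grip": 0}]}}

```text
clock: 22.9
eef_pos: [0.5637, 0.1879, 0.2639]
tool_rot: [0.739, 0.673, 0.001, 0.002]
ft_force: [2.2, 3.3, 7.1]
grip_width: 0.0002
grasp_force: 3.5
```

```bash
cat >> h.py <<'E'
def th():
    q=wall(); f=cv2.fitLine(q.astype(np.float32),cv2.DIST_HUBER,0,.01,.01).ravel(); print('theta',np.arctan2(abs(f[0]),abs(f[1])).round(3))
E
python3 -c "
from h import *
th()"
```

```text
tcp stand 78.6 1.1 263.9 F [2.2 3.3 7.1] n 12338
theta 0.851
```

{"api": "arm_command", "payload": {"increments": [{"dx": 0.31,"dy": 0,"dz": 0.07,"wx": 0,"wy": 0,"wz": 0,"grip": 0},{"dx": 0.63,"dy": 0,"dz": 0.16,"wx": 0,"wy": 0,"wz": 0,"grip": 0},{"dx": 0.94,"dy": 0,"dz": 0.25,"wx": 0,"wy": 0,"wz": 0,"grip": 0},{"dx": 1.26,"dy": 0,"dz": 0.35,"wx": 0,"wy": 0,"wz": 0,"grip": 0},{"dx": 1.56,"dy": 0,"dz": 0.46,"wx": 0,"wy": 0,"wz": 0,"grip": 0},{"dx": 1.86,"dy": 0,"dz": 0.58,"wx": 0,"wy": 0,"wz": 0,"grip": 0},{"dx": 2.16,"dy": 0,"dz": 0.71,"wx": 0,"wy": 0,"wz": 0,"grip": 0},{"dx": 2.46,"dy": 0,"dz": 0.85,"wx": 0,"wy": 0,"wz": 0,"grip": 0},{"dx": 2.76,"dy": 0,"dz": 1.0,"wx": 0,"wy": 0,"wz": 0,"grip": 0},{"dx": 3.04,"dy": 0,"dz": 1.16,"wx": 0,"wy": 0,"wz": 0,"grip": 0}]}}

```text
clock: 23.95
eef_pos: [0.5667, 0.2189, 0.2518]
tool_rot: [0.739, 0.673, 0.001, 0.001]
ft_force: [2.1, 4.1, 5.2]
grip_width: 0.0
grasp_force: 3.4
```

```bash
python3 -c "
from h import *
th()"
```

```text
tcp stand 109.8 1.1 251.8 F [2.1 4.1 5.2] n 9911
theta 0.536
```

{"api": "arm_command", "payload": {"increments": [{"dx": 0.28,"dy": 0,"dz": 0.16,"wx": 0,"wy": 0,"wz": 0,"grip": 0},{"dx": 0.65,"dy": 0,"dz": 0.4,"wx": 0,"wy": 0,"wz": 0,"grip": 0},{"dx": 1.01,"dy": 0,"dz": 0.65,"wx": 0,"wy": 0,"wz": 0,"grip": 0},{"dx": 1.36,"dy": 0,"dz": 0.91,"wx": 0,"wy": 0,"wz": 0,"grip": 0},{"dx": 1.7,"dy": 0,"dz": 1.18,"wx": 0,"wy": 0,"wz": 0,"grip": 0},{"dx": 2.02,"dy": 0,"dz": 1.47,"wx": 0,"wy": 0,"wz": 0,"grip": 0},{"dx": 2.33,"dy": 0,"dz": 1.77,"wx": 0,"wy": 0,"wz": 0,"grip": 0},{"dx": 2.63,"dy": 0,"dz": 2.08,"wx": 0,"wy": 0,"wz": 0,"grip": 0},{"dx": 2.92,"dy": 0,"dz": 2.4,"wx": 0,"wy": 0,"wz": 0,"grip": 0},{"dx": 3.18,"dy": 0,"dz": 2.72,"wx": 0,"wy": 0,"wz": 0,"grip": 0}]}}

```text
clock: 25.0
eef_pos: [0.5698, 0.2509, 0.2238]
tool_rot: [0.739, 0.673, 0.001, 0.001]
ft_force: [2.8, 6.3, 2.4]
grip_width: -0.0005
grasp_force: 3.0
```

```bash
python3 -c "
from h import *
th()"
```

```text
tcp stand 142.0 1.1 223.8 F [2.8 6.3 2.4] n 8479
theta 0.009
```

{"api": "arm_command", "payload": {"increments": [{"dx": 0.13,"dy": 0,"dz": 0.2,"wx": 0,"wy": 0,"wz": 0,"grip": 0},{"dx": 0.27,"dy": 0,"dz": 0.4,"wx": 0,"wy": 0,"wz": 0,"grip": 0},{"dx": 0.4,"dy": 0,"dz": 0.6,"wx": 0,"wy": 0,"wz": 0,"grip": 0},{"dx": 0.52,"dy": 0,"dz": 0.8,"wx": 0,"wy": 0,"wz": 0,"grip": 0},{"dx": 0.64,"dy": 0,"dz": 1.0,"wx": 0,"wy": 0,"wz": 0,"grip": 0},{"dx": 0.73,"dy": 0,"dz": 1.15,"wx": 0,"wy": 0,"wz": 0,"grip": 0},{"dx": 0.81,"dy": 0,"dz": 1.27,"wx": 0,"wy": 0,"wz": 0,"grip": 0},{"dx": 0.86,"dy": 0,"dz": 1.27,"wx": 0,"wy": 0,"wz": 0,"grip": 0},{"dx": 0.9,"dy": 0,"dz": 1.27,"wx": 0,"wy": 0,"wz": 0,"grip": 0}]}}

```text
clock: 25.95
eef_pos: [0.5707, 0.2596, 0.211]
tool_rot: [0.739, 0.673, 0.001, 0.001]
ft_force: [3.4, 4.8, 2.7]
grip_width: -0.0006
grasp_force: 2.6
```

```bash
python3 -c "
from h import *
q=wall();q=q[q[:,1]>215]; print(np.median(q[q[:,1]<238],0),np.median(q[q[:,1]>240],0))"
```

```text
tcp stand 150.7 1.0 211.0 F [3.4 4.8 2.7] n 7363
[138.62586106 227.54341145] [141.55977091 293.63765167]
```

{"api": "arm_command", "payload": {"increments": [{"dx": 0.03,"dy": 0,"dz": 0,"wx": 0,"wy": 0,"wz": 0,"grip": 0},{"dx": 0.06,"dy": 0,"dz": 0,"wx": 0,"wy": 0,"wz": 0,"grip": 0},{"dx": 0.1,"dy": 0,"dz": 0,"wx": 0,"wy": 0,"wz": 0,"grip": 0},{"dx": 0.14,"dy": 0,"dz": 0,"wx": 0,"wy": 0,"wz": 0,"grip": 0},{"dx": 0.19,"dy": 0,"dz": 0,"wx": 0,"wy": 0,"wz": 0,"grip": 0},{"dx": 0.25,"dy": 0,"dz": 0,"wx": 0,"wy": 0,"wz": 0,"grip": 0},{"dx": 0.35,"dy": 0,"dz": 0,"wx": 0,"wy": 0,"wz": 0,"grip": 0},{"dx": 0.5,"dy": 0,"dz": 0,"wx": 0,"wy": 0,"wz": 0,"grip": 0}]}}

```text
clock: 26.8
eef_pos: [0.5704, 0.2637, 0.2107]
tool_rot: [0.74, 0.673, -0.0, 0.001]
ft_force: [0.1, -0.0, -0.5]
grip_width: -0.0001
grasp_force: 0.0
```

```bash
python3 -c "
from h import *
q=wall();q=q[q[:,1]>215]; print(np.median(q[q[:,1]<238],0));inc(st(200,390),Rt(0,84.5))"
```

```text
tcp stand 154.7 1.7 210.7 F [ 0.1 -0.  -0.5] n 4275
[138.63934651 227.64358371]
at [0.5705 0.2641 0.2108] F [-0.3  0.   0.3] -> d [  4.47   0.2  -17.92] w [0.001 0.001 0.002] n>= 3.6948652169995553 0.019737846112178367
```

{"api": "arm_command", "payload": {"increments": [{"dx": 1.5,"dy": 0,"dz": 0,"wx": 0,"wy": 0,"wz": 0,"grip": 0},{"dx": 3.5,"dy": 0,"dz": -1,"wx": 0,"wy": 0,"wz": 0,"grip": 0},{"dx": 4.5,"dy": 0,"dz": -4,"wx": 0,"wy": 0,"wz": 0,"grip": 0},{"dx": 4.5,"dy": 0,"dz": -8,"wx": 0,"wy": 0,"wz": 0,"grip": 0},{"dx": 4.5,"dy": 0,"dz": -12,"wx": 0,"wy": 0,"wz": 0,"grip": 0},{"dx": 4.5,"dy": 0,"dz": -16,"wx": 0,"wy": 0,"wz": 0,"grip": 0},{"dx": 4.5,"dy": 0,"dz": -17,"wx": 0,"wy": 0,"wz": 0,"grip": 0},{"dx": 4.5,"dy": 0,"dz": -17,"wx": 0,"wy": 0,"wz": 0,"grip": 0}]}}

```text
clock: 27.65
eef_pos: [0.5753, 0.3105, 0.3834]
tool_rot: [0.739, 0.674, 0.004, 0.001]
ft_force: [-0.5, 0.3, 0.4]
grip_width: 0.0001
grasp_force: 0.0
```

```bash
python3 -c "
from h import *
inc([.549,.025,.385],Rt(0,84.5))"
```

```text
at [0.5753 0.3105 0.3834] F [-0.5  0.3  0.4] -> d [-2.867e+01  2.000e-02 -2.500e-01] w [ 0.007 -0.003  0.003] n>= 5.734377945672437 0.055567751904109605
```

{"api": "arm_command", "payload": {"increments": [{"dx": -3,"dy": 0,"dz": -0.2,"wx": 0,"wy": 0,"wz": 0,"grip": 0},{"dx": -7,"dy": 0,"dz": -0.2,"wx": 0,"wy": 0,"wz": 0,"grip": 0},{"dx": -11,"dy": 0,"dz": -0.2,"wx": 0,"wy": 0,"wz": 0,"grip": 0},{"dx": -15,"dy": 0,"dz": -0.2,"wx": 0,"wy": 0,"wz": 0,"grip": 0},{"dx": -19,"dy": 0,"dz": -0.2,"wx": 0,"wy": 0,"wz": 0,"grip": 0},{"dx": -23,"dy": 0,"dz": -0.2,"wx": 0,"wy": 0,"wz": 0,"grip": 0},{"dx": -27,"dy": 0,"dz": -0.2,"wx": 0,"wy": 0,"wz": 0,"grip": 0},{"dx": -28.7,"dy": 0,"dz": -0.2,"wx": 0,"wy": 0,"wz": 0,"grip": 0},{"dx": -28.7,"dy": 0,"dz": -0.2,"wx": 0,"wy": 0,"wz": 0,"grip": 0},{"dx": -28.7,"dy": 0,"dz": -0.2,"wx": 0,"wy": 0,"wz": 0,"grip": 0}]}}

```text
clock: 28.65
eef_pos: [0.5475, 0.0236, 0.3819]
tool_rot: [0.74, 0.673, 0.0, -0.0]
ft_force: [-0.4, -0.1, -0.2]
grip_width: -0.0001
grasp_force: 0.0
```

Run:
```python
from h import *
c=viewer.get_calibration('wrist');p,d=viewer.camera('wrist'); V=np.array(c['view']); print('cam',(-V[:3,:3].T@V[:3,3]).round(3))
J=[.5572,.1102]
print('px jar bottom',proj(c,[[*J,.016],[*J,.142],[.569,.213,.168]]))
px=np.argwhere(d>0)[:,::-1]; W=pts(c,px,d[px[:,1],px[:,0]]); r=np.hypot(*(W[:,:2]-J).T)
m=(r<.03)&(W[:,2]<.07); print('inside jar n',m.sum(),'z mm',np.percentile(W[m][:,2]*1000,[1,10,25,50,75,90,99]).round(1))
hsv=cv2.cvtColor(p,cv2.COLOR_RGB2HSV); col=p[px[:,1],px[:,0]]; top=m&(W[:,2]>.015); print('colour high',col[top].mean(0),'low',col[m&(W[:,2]<.009)].mean(0))
img=np.zeros(d.shape,np.uint8); q=px[m&(W[:,2]>.020)]; img[q[:,1],q[:,0]]=1; n,l,s,ce=cv2.connectedComponentsWithStats(img)
for i in range(1,n):
    if s[i,4]>15:
        k=l[px[:,1],px[:,0]]==i; print('blob',s[i,4],ce[i].round(),W[k].mean(0).round(4),(W[k][:,2].max()*1000).round(1))
f=(r<.066)&(W[:,2]>.07)&(W[:,2]<.14); g=np.abs(W[:,2]-.102-(r-.027)); print('funnel cone dev max',np.percentile((W[:,2]-.102-(r-.027))[f&(r>.03)],[1,50,99]).round(4))
b=(W[:,2]>.150)&(W[:,2]<.2)&(np.abs((W[:,:2]-O)@U-.09)<.04)&(np.abs((W[:,:2]-O)@np.array([-U[1],U[0]]))<.045); print('bin floor colours n',b.sum(),col[b].mean(0) if b.any() else '',np.percentile(W[b][:,2],[1,50,99]) if b.any() else '')
np.savez('w.npz',p=p,d=d)
```

```text
cam [0.554 0.102 0.55 ]
px jar bottom [[321.46449292  88.7618488 ]
 [321.95322589  87.0896403 ]
 [324.35697545 -19.30384748]]
inside jar n 1013 z mm [ 4.7  6.1  7.3 22.6 26.1 27.7 29.4]
colour high [102.50542636  71.90077519  53.99069767] low [182.21910112 175.91853933 177.40168539]
blob 153 [316.  78.] [0.5501 0.1263 0.0253] 30.4
blob 153 [330.  81.] [0.5713 0.1204 0.0253] 30.4
blob 293 [321.  96.] [0.556  0.0994 0.0254] 30.2
funnel cone dev max [0.0011 0.0036 0.0061]
bin floor colours n 3189 [161.91784258 153.77892756 138.45751019] [0.15716897 0.16903069 0.18656601]
```

The jar holds four brown nuts (blob areas 153, 153 and 293, the last a merged pair), all at floor level. The bin is empty. One last check of positions from the top, then I'll hand it in.

Run:
```python
from h import *
c=viewer.get_calibration('wrist');d=np.load('w.npz')['d']
px=np.argwhere(d>0)[:,::-1]; W=pts(c,px,d[px[:,1],px[:,0]]); m=(W[:,2]>.13)&(W[:,2]<.15)&(np.hypot(W[:,0]-.557,W[:,1]-.11)<.075)
(x,y),r=cv2.minEnclosingCircle(W[m][:,:2].astype(np.float32)); print('rim wrist',x,y,r)
p0=np.load('top.npz',allow_pickle=True)['p']; p,_=viewer.camera('top')
for n,(u,v) in dict(cup1=(268,156),cup2=(427,267),mill=(146,219),stopper=(251,268),g1=(319,168),g2=(361,176),g3=(357,249),g4=(292,260)).items():
    print(n,np.abs(p[v-10:v+10,u-10:u+10].astype(int)-p0[v-10:v+10,u-10:u+10]).mean().round(1))
job.job_done()
```

```text
rim wrist 0.5575666427612305 0.11144255101680756 0.06679242104291916
cup1 62.1
cup2 5.8
mill 4.6
stopper 18.8
g1 60.0
g2 4.6
g3 6.2
g4 85.8
the job is handed in; nothing more can be done
```

The job is handed in: the jar was slid fully home in the V-stop without lifting it or taking the funnel out, all four nuts are in the jar, and the bin was eased back to rest; cup1, the stopper and two green jars read as changed in my last top image, probably the arm blocking the view since nothing touched them, but I did not check further.

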